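# Load toy boats into the spray rack, nest the cups, prime

### The job

Get the carved toy boats ready for priming: set every boat on the bench upright and fully home in a pocket of the dark spray rack, one to a pocket, and nest the three paint cups upright inside one another in a single stack standing on the bench. Only when all that is done, press the spray can's orange nozzle cap fully down for about half a second and let it spring back up. Leave the glue bottle, sanding block and brush where they are.

Things in the scene. Friction and masses are not known exactly. Their poses are not given: they have to be found in the camera images.
- boat1: toy boat of pale wood, 64 long x 28 wide x 44 mm high, 35 g; may be absent. Hull 20 mm high, pointed bow at +x, square stern; on it a cabin 24 mm wide (y), 34 long, from 20 mm up, with a white roof 24 wide x 46 long (40 to 44 mm up); cabin and roof are centred 7 mm astern (-x) of the origin. Grip the cabin across y. Origin: under the hull, midway from bow tip to stern; z up
- boat2: toy boat of pale wood, 64 long x 28 wide x 44 mm high, 35 g; may be absent. Hull 20 mm high, pointed bow at +x, square stern; on it a cabin 24 mm wide (y), 34 long, from 20 mm up, with a white roof 24 wide x 46 long (40 to 44 mm up); cabin and roof are centred 7 mm astern (-x) of the origin. Grip the cabin across y. Origin: under the hull, midway from bow tip to stern; z up
- boat3: toy boat of pale wood, 64 long x 28 wide x 44 mm high, 35 g; may be absent. Hull 20 mm high, pointed bow at +x, square stern; on it a cabin 24 mm wide (y), 34 long, from 20 mm up, with a white roof 24 wide x 46 long (40 to 44 mm up); cabin and roof are centred 7 mm astern (-x) of the origin. Grip the cabin across y. Origin: under the hull, midway from bow tip to stern; z up
- boat4: toy boat of pale wood, 64 long x 28 wide x 44 mm high, 35 g; may be absent. Hull 20 mm high, pointed bow at +x, square stern; on it a cabin 24 mm wide (y), 34 long, from 20 mm up, with a white roof 24 wide x 46 long (40 to 44 mm up); cabin and roof are centred 7 mm astern (-x) of the origin. Grip the cabin across y. Origin: under the hull, midway from bow tip to stern; z up
- boat5: toy boat of pale wood, 64 long x 28 wide x 44 mm high, 35 g; may be absent. Hull 20 mm high, pointed bow at +x, square stern; on it a cabin 24 mm wide (y), 34 long, from 20 mm up, with a white roof 24 wide x 46 long (40 to 44 mm up); cabin and roof are centred 7 mm astern (-x) of the origin. Grip the cabin across y. Origin: under the hull, midway from bow tip to stern; z up
- boat6: toy boat of pale wood, 64 long x 28 wide x 44 mm high, 35 g; may be absent. Hull 20 mm high, pointed bow at +x, square stern; on it a cabin 24 mm wide (y), 34 long, from 20 mm up, with a white roof 24 wide x 46 long (40 to 44 mm up); cabin and roof are centred 7 mm astern (-x) of the origin. Grip the cabin across y. Origin: under the hull, midway from bow tip to stern; z up
- cup_red: empty red plastic paint cup, 55 mm high, tapered: outer diameter 46 mm at the base, 66 at the rim, wall 3 mm; 30 g. All three cups are the same size. Nested in another, its base sits about 22 mm above the other's base, so that much of it shows above the lower rim. Origin: centre of the underside, z up
- cup_blue: empty blue plastic paint cup, 55 mm high, tapered: outer diameter 46 mm at the base, 66 at the rim, wall 3 mm; 30 g. All three cups are the same size. Nested in another, its base sits about 22 mm above the other's base, so that much of it shows above the lower rim. Origin: centre of the underside, z up
- cup_yellow: empty yellow plastic paint cup, 55 mm high, tapered: outer diameter 46 mm at the base, 66 at the rim, wall 3 mm; 30 g. All three cups are the same size. Nested in another, its base sits about 22 mm above the other's base, so that much of it shows above the lower rim. Origin: centre of the underside, z up
- rack: dark wooden spray rack fixed to the bench, 184 (x) x 200 (y) x 22 mm high, with six rectangular pockets, long side along its x. Origin: centre of the underside, z up; the rack may be turned about z
- rack_hole0 (a point): centre of the mouth (top face) of a pocket of the rack: pocket 71 mm long (x) x 33 mm wide (y), 14 mm deep, vertical sides; pockets are 86 mm apart in x and 62 mm in y; a boat fits either way round, one to a pocket
- rack_hole1 (a point): centre of the mouth (top face) of a pocket of the rack: pocket 71 mm long (x) x 33 mm wide (y), 14 mm deep, vertical sides; pockets are 86 mm apart in x and 62 mm in y; a boat fits either way round, one to a pocket
- rack_hole2 (a point): centre of the mouth (top face) of a pocket of the rack: pocket 71 mm long (x) x 33 mm wide (y), 14 mm deep, vertical sides; pockets are 86 mm apart in x and 62 mm in y; a boat fits either way round, one to a pocket
- rack_hole3 (a point): centre of the mouth (top face) of a pocket of the rack: pocket 71 mm long (x) x 33 mm wide (y), 14 mm deep, vertical sides; pockets are 86 mm apart in x and 62 mm in y; a boat fits either way round, one to a pocket
- rack_hole4 (a point): centre of the mouth (top face) of a pocket of the rack: pocket 71 mm long (x) x 33 mm wide (y), 14 mm deep, vertical sides; pockets are 86 mm apart in x and 62 mm in y; a boat fits either way round, one to a pocket
- rack_hole5 (a point): centre of the mouth (top face) of a pocket of the rack: pocket 71 mm long (x) x 33 mm wide (y), 14 mm deep, vertical sides; pockets are 86 mm apart in x and 62 mm in y; a boat fits either way round, one to a pocket
- can: small white and silver spray can of 50 mm diameter, standing in a black foot of 64 mm diameter, fixed to the bench; 128 mm high without its nozzle cap. Origin: centre of the underside, z up
- nozzle (a joint): travel of the orange sprung nozzle cap on top of the can: 0 = up at rest, 0.006 m = fully down; it takes about 2.5 N to start and 7 N to hold fully down, and springs back when let go
- nozzle_top (a point): centre of the top face of the nozzle cap (24 mm diameter, about 152 mm above the bench at rest); press it straight down
- glue: bystander: white glue bottle with blue cap, 52 mm diameter, 130 mm high, standing; origin at the centre of the underside
- sander: bystander: cork sanding block 100 x 50 x 26 mm; origin at the centre of the underside
- paintbrush: bystander: paintbrush lying on the bench, about 0.2 m long; origin under its middle

How it is judged:
By the outcome, as a careful person would: the job done as asked, in the order asked, and still so for the second after the job is handed in, with the robot touching nothing.
Of boat1, boat2, boat3, boat4, boat5, boat6 only 4 to 6 are there at a start; the rules pass over those that are not, and their reading is None.
At some moment in a run one of boat1, boat2, boat3, boat4, boat5, boat6 may be knocked a few centimetres aside while the robot is not near it.
It also fails if it takes over 210 s, if anything falls off the work surface, if the arm or the gripper's body presses on something with over 40 N, if the wrist force passes 120 N, or if a joint passes its speed limit or range.

### The arm

A 7-joint arm with a two-finger parallel gripper is mounted at the origin on the work surface. World frame = base frame: x ahead of the robot, y to its left, z up, the work surface at z = 0. Lengths are in mm, angles in rad, forces in N, time in s.
With the tool pointing down it reaches from about 425 to 950 mm from the base axis. Payload 16.7 kg.
Tool frame: the origin (TCP) lies midway between the tips of the shut fingers; the grasp point (between the pads) lies 19 mm behind it; z points along the fingers, y is the line along which they close (so a half turn about z gives the same grasp; the last joint's range is limited). The gripper opens to 94 mm and grips with 3 to 60 N. Pads are 16 mm wide; open, the fingers measure 119 mm over their backs; the gripper's body (75 mm by 177 mm) begins 78 mm behind the grasp point.
Start: joints at [1.177, 0.426, 0.074, 1.606, -0.034, 1.111, -0.067], TCP at [163.565, -654.844, 205.467] pointing down, gripper open.
Joint ranges: [-2.85, 2.85], [-0.5, 2.14], [-1.23, 1.37], [0.21, 2.46], [-1.02, 4.16], [0.16, 2.05], [-2.73, 2.73]. Speed limits (rad/s): [1.89, 1.89, 2.39, 2.39, 3.01, 3.01, 3.01].

### API

Orientations are given as a rotation vector (axis times angle).
In Python, from bench import monitor, viewer, order gives the robot as it stands.
- The arm moves only by the tool step_arm, never from a script. Its argument "series" is a list that holds one entry, the list of rows, each a list of 7 numbers: the shift along the tool's x, y, z in mm, then the turn, a rotation vector about the tool's x, y, z in rad, then the opening, from 0 (shut) to 1 (fully open). A call has 1 to 8 rows; each row shifts and turns the commanded pose from where the row before left it, along the tool's axes as they then stand; what a row does not reach is not made up. A row lasts 1/10 s, in which the tool goes at most 50 mm and 8.59 degrees, less where a joint would pass 70% of its speed; a pose out of reach is approached as far as the arm can. A call is refused whole if a number of a shift passes 50 or a number of a turn 0.15, either way. A call with a gripper value outside its range is refused whole. The fingers move at their own pace and stop on an object; the grip force is fixed at half the most. Time passes only in rows, so rows that do not move let the fingers close. It gives the time, the measured TCP pose, the force, the opening and the grip force at its end, in the units of the state.
- monitor.read_state(): the state, without advancing time (a new reading comes with each control period).
- viewer.snapshot(name): name is "scene" or "top"; returns (picture, depth): 400x640x3 uint8, red, green, blue; 400x640 float32, mm along the optical axis (not along the pixel's ray), 0 where there is no reading.
- viewer.calibration(name): a dict with "fx", "fy", "cx", "cy" (pixels), "dist_coeffs" ([k1, k2, p1, p2, k3] as OpenCV has them; the pictures are not rectified), "pose" (4x4, takes a point from camera to world coordinates). Camera axes: x right, y down, z forward; pixel columns grow to the right and rows downward; lengths in mm; the calibration is good to about 2 mm. A picture is of the moment at which its call begins. calibration takes no time and is no camera call.
- order.close_job(): hands the job in; it is judged then, once.
The state is a dict: "t": time; "joint_positions": joint angles; "qd": joint speeds; "effort": joint torques, N m; "position": TCP position; "eef_rot": TCP orientation; "wrist_force": force on the tool from outside, world axes, zero at the start; "ft_torque": the same for the moment, N m; "gripper_width": opening from 0.0 (shut) to 1.0 (fully open); "gripper_force": force on a finger pad.
Only numpy, scipy, OpenCV 4.12 (cv2) and the standard library are available. Lean on these libraries where they do the work, as an engineer would, in place of code of your own. Each camera call takes 0.05 s, during which the arm holds its last target. There are 200 camera calls.

## Working session

There is one attempt and no reset: what is moved stays moved. The work goes in short steps, Python scripts to look and compute and a tool call to move; the robot and the scene stay as the last step left them, time stands still between calls to the robot, and variables do not carry over. Pictures are saved under pics/ and viewed, at most 14 in all, crops included, and the job is handed in when it is done.

Besides the shell and the picture viewer there is one more tool, called after ">>>" by a JSON object that holds its "fn" and its "kwargs", one argument or row to a line. step_arm: Moves the arm, as the interface text tells. Its arguments: {"type":"object","properties":{"series":{"type":"array","items":{"type":"array","items":{"type":"array","items":{"type":"number"}}}}},"required":["series"]}

```bash
mkdir -p pics; ls
python3 - <<'E'
from bench import monitor, viewer
import cv2, numpy as np
for n in("top","scene"):
    p,d=viewer.snapshot(n); cv2.imwrite(f"pics/{n}0.png",p[:,:,::-1]); np.savez(f"/tmp/{n}0.npz",p=p,d=d)
    c=viewer.calibration(n); print(n,c["fx"],c["fy"],c["cx"],c["cy"],c["dist_coeffs"]); print(np.round(c["pose"],3))
s=monitor.read_state(); print(s)
E
```

```text
pics
top 400.0080676149963 400.0080676149963 323.32228493056834 200.21620676255134 [0.02145678 0.         0.         0.         0.        ]
[[ 1.600000e-02 -9.950000e-01  1.000000e-01  4.796490e+02]
 [-1.000000e+00 -1.500000e-02  1.000000e-02 -3.882800e+01]
 [-8.000000e-03 -1.000000e-01 -9.950000e-01  1.106673e+03]
 [ 0.000000e+00  0.000000e+00  0.000000e+00  1.000000e+00]]
scene 410.0567215107505 410.0567215107505 313.199627277022 192.38184797107252 [-0.02113736  0.          0.          0.          0.        ]
[[-4.870000e-01  6.040000e-01 -6.310000e-01  1.151696e+03]
 [ 8.730000e-01  3.210000e-01 -3.670000e-01  2.967580e+02]
 [-2.000000e-02 -7.300000e-01 -6.830000e-01  7.297090e+02]
 [ 0.000000e+00  0.000000e+00  0.000000e+00  1.000000e+00]]
{'t': 0.1, 'joint_positions': array([ 1.17647784,  0.42665984,  0.0738073 ,  1.6065434 , -0.03406823,
        1.11082576, -0.06711922]), 'qd': array([ 0.00043525, -0.00074554, -0.00134478, -0.00141811, -0.00055841,
       -0.00034079, -0.0005119 ]), 'effort': array([ 8.05324089e-03, -9.37476540e+01,  3.67732242e+00, -4.55046487e+01,
       -4.85387491e-02,  1.66980381e-02, -7.71994820e-06]), 'position': array([ 163.49816912, -654.47852647,  204.85053395]), 'eef_rot': array([-3.11693766e+00, -3.83466859e-01,  3.67987995e-04]), 'wrist_force': array([-0.07313794,  0.22892359,  0.5782521 ]), 'ft_torque': array([-0.00083648,  0.01554866, -0.00828273]), 'gripper_force': 0.0, 'gripper_width': 0.9997656808395141}
```

View pics/top0.png

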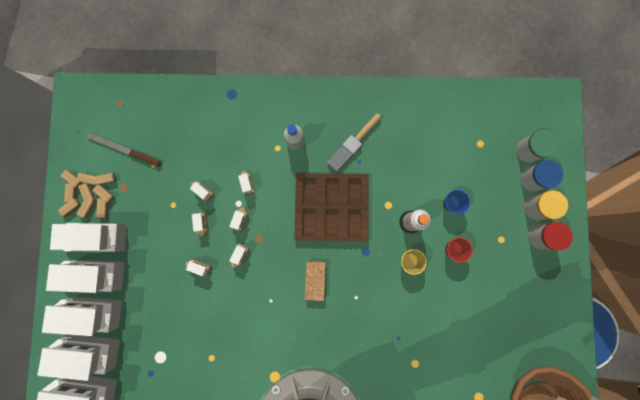

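View pics/scene0.png

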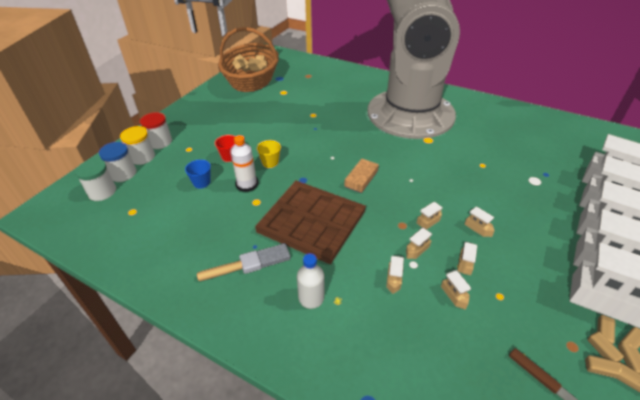

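The top view shows six upright boats at about (201,191), (246,183), (198,224), (238,219), (197,268) and (238,255). The rack is at (332,208), the can's nozzle at (424,219), and the cups are blue (457,202), red (459,250) and yellow (414,262). All cups are standing upright. The scene view agrees.

```bash
cat > h.py <<'E'
import cv2, numpy as np
from scipy.spatial.transform import Rotation as R
from bench import monitor, viewer
def cal(n):
    c=viewer.calibration(n); K=np.array([[c["fx"],0,c["cx"]],[0,c["fy"],c["cy"]],[0,0,1.]])
    return K,np.array(c["dist_coeffs"]),np.array(c["pose"])
def toplane(n,uv,z):
    K,D,T=cal(n); p=cv2.undistortPoints(np.array(uv,float).reshape(-1,1,2),K,D).reshape(-1,2)
    r=np.c_[p,np.ones(len(p))]@T[:3,:3].T; o=T[:3,3]
    return (o+r*((z-o[2])/r[:,2])[:,None])[:,:2]
def proj(n,P):
    K,D,T=cal(n); I=np.linalg.inv(T)
    return cv2.projectPoints(np.array(P,float).reshape(-1,1,3),cv2.Rodrigues(I[:3,:3])[0],I[:3,3],K,D)[0].reshape(-1,2)
def snap(n,name=None):
    p,d=viewer.snapshot(n)
    if name: cv2.imwrite(f"pics/{name}.png",p[:,:,::-1])
    return p,d
def blobs(m,amin,amax):
    out=[]
    for c in cv2.findContours(m.astype(np.uint8),cv2.RETR_EXTERNAL,cv2.CHAIN_APPROX_NONE)[0]:
        k=np.zeros(m.shape,np.uint8); cv2.drawContours(k,[c],-1,1,-1); k&=m.astype(np.uint8)
        if amin<=k.sum()<=amax: out.append((c.reshape(-1,2),np.argwhere(k)[:,::-1]))
    return out
def roofs(p,box=(150,150,300,300)):
    """white roofs of the boats: centre and yaw (mod pi) in the plane z=44 (or ztop)"""
    v=p.astype(int); m=(v.min(2)>175)&(v.max(2)-v.min(2)<50)
    k=np.zeros_like(m); x0,y0,x1,y1=box; k[y0:y1,x0:x1]=1
    return blobs(m&k,40,400)
def pose(n,pix,z):
    w=toplane(n,pix,z); c=w.mean(0); u,s,vt=np.linalg.svd(w-c,full_matrices=False)
    return c,np.arctan2(vt[0,1],vt[0,0]),s*np.sqrt(12/len(w))
def go(x,y,z,yaw):
    """tool-frame shift and turn to a down-pointing pose whose closing line (y) lies at yaw (mod pi)"""
    s=monitor.read_state(); A=R.from_rotvec(s["eef_rot"]); best=None
    for k in(-1,0,1,2):
        B=R.from_euler("z",yaw-np.pi/2+k*np.pi)*R.from_rotvec([np.pi,0,0])
        t=(A.inv()*B).as_rotvec(); q7=s["joint_positions"][6]
        if best is None or np.linalg.norm(t)<np.linalg.norm(best): best=t
    d=A.inv().apply(np.array([x,y,z])-s["position"])
    return np.round(d,1),np.round(best,3),round(float(q7),2)
E
cat > look.py <<'E'
from h import *
p,d=np.load("/tmp/top0.npz").values()
print("tcp px",proj("top",[[163,-654,205]]),proj("scene",[[163,-654,205]]))
for c,x in roofs(p):
    w,a,s=pose("top",x,44); print("roof",len(x),x.mean(0).round(1),w.round(1),np.degrees(a).round(1),s.round(1), np.median(d[x[:,1],x[:,0]]))
hsv=cv2.cvtColor(p,cv2.COLOR_RGB2HSV); H,S,V=[hsv[...,i].astype(int) for i in range(3)]
k=np.zeros(H.shape,bool); k[160:250,280:385]=1
m=((H<15)|(H>170))&(S>60)&k&(V<130)
c,x=max(blobs(cv2.morphologyEx(m.astype(np.uint8),cv2.MORPH_CLOSE,np.ones((5,5))),1000,9999),key=lambda b:len(b[1]))
r=cv2.minAreaRect(toplane("top",c,22).astype(np.float32)); print("rack",r)
for nm,(lo,hi) in dict(red=((172,8)),blue=(105,125),yellow=(20,32)).items():
    hm=(H>=lo)&(H<=hi) if lo<hi else (H>=lo)|(H<=hi)
    k=np.zeros(H.shape,bool); k[180:285,395:480]=1
    for c,x in blobs(hm&(S>120)&k,30,900):
        (cx,cy),rad=cv2.minEnclosingCircle(c); print(nm,len(x),x.mean(0),(cx,cy),rad,toplane("top",[[cx,cy]],55))
k=np.zeros(H.shape,bool); k[205:235,410:440]=1
for c,x in blobs((H<16)&(S>130)&(V>150)&k,10,300): print("nozzle",len(x),x.mean(0),toplane("top",[x.mean(0)],152))
s=cv2.resize(p[150:290,170:310],None,fx=4,fy=4,interpolation=cv2.INTER_CUBIC); t=cv2.resize(p[160:250,280:480][:,:],None,fx=4,fy=4,interpolation=cv2.INTER_CUBIC)
cv2.imwrite("pics/boats.png",s[:,:,::-1]);cv2.imwrite("pics/rack.png",t[:,:,::-1])
E
python3 look.py
```

```text
tcp px [[615.18501988 396.03288478]] [[209.56978252  33.31008264]]
roof 161 [195.2 268.1] [402.2 304.9] -110.3 [46.2 23.6] 1053.4794
roof 156 [236.9 254.6] [438.8 196.8] 153.7 [45.3 23.4] 1055.9534
roof 152 [196.7 221.8] [523.5 306.9] -171.9 [44.4 23.7] 1065.8623
roof 155 [236.2 219.6] [531.1 202.1] 160.1 [46.  23.7] 1065.148
roof 148 [198.6 189.8] [609.1 305.7] -128.2 [45.7 23.3] 1073.617
roof 147 [244.4 182.5] [630.8 184. ] -163.0 [45.6 23.2] 1075.1089
rack ((572.0761108398438, -49.958717346191406), (178.2646484375, 194.8587188720703), 0.2787977457046509)
red 527 [459.08918406 249.51233397] (458.7934875488281, 249.68478393554688) 13.313644409179688 [[ 461.25776699 -382.39375559]]
blue 481 [456.93970894 201.58004158] (456.634033203125, 201.3981170654297) 12.73530387878418 [[ 587.16206601 -379.13581504]]
yellow 503 [413.61033797 261.63220676] (413.5555419921875, 261.5555419921875) 12.826114654541016 [[ 428.67884208 -265.25032373]]
nozzle 71 [423.36619718 218.76056338] [[ 534.54511139 -268.3925067 ]]
```

View pics/boats.png

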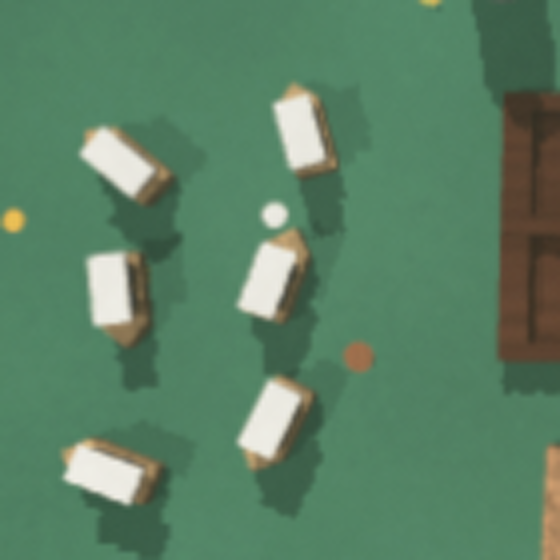

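View pics/rack.png

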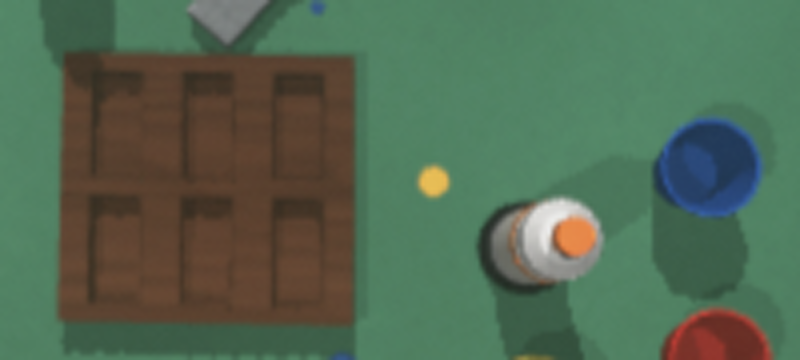

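The boat crop shows white roofs with pale bows showing. Bows point left at (65,455), down-left at (255,465), down at (130,345), up-right at (297,232), up-left at (90,130) and up at (295,88). The rack crop shows six empty pockets at about (117,125), (208,125), (300,125), (115,250), (208,250) and (300,250), with the can's nozzle at (575,237). Next I'll fit the rack edges and check the bow signs and the second camera.

```bash
cat >> h.py <<'E'
def boats(p,box=(150,150,300,300)):
    """list of (roof centre, yaw of bow, score)"""
    out=[]; hsv=cv2.cvtColor(p,cv2.COLOR_RGB2HSV)
    for c,x in roofs(p,box):
        w,a,s=pose("top",x,44); sc=[]
        for g in(1,-1):
            q=[[*(w+g*l*np.array([np.cos(a),np.sin(a)])),20] for l in(28,31,34)]
            uv=proj("top",q).round().astype(int); sc.append(np.mean([25>hsv[v,u,0] for u,v in uv]))
        if sc[1]>sc[0]: a+=np.pi
        out.append((w,(np.degrees(a)+180)%360-180,sc,s))
    return out
E
python3 - <<'E'
from h import *
p,d=np.load("/tmp/top0.npz").values()
for b in boats(p): print(b[0].round(1),round(b[1],1),b[2])
hsv=cv2.cvtColor(p,cv2.COLOR_RGB2HSV).astype(int);H,S,V=hsv[...,0],hsv[...,1],hsv[...,2]
# rack edges subpixel: hue-like signal R-G along rows/cols
f=cv2.GaussianBlur(p[...,0].astype(float)-p[...,1],(0,0),.7)
def cross(a):   # subpixel 50% crossing of first rise
    t=(a[:2].mean()+a[-2:].mean())/2; i=np.where((a[:-1]<t)&(a[1:]>=t))[0]
    return None if len(i)==0 else i[0]+(t-a[i[0]])/(a[i[0]+1]-a[i[0]])
E={k:[] for k in"LRTB"}
for v in range(185,236):
    t=cross(f[v,288:303]); E["L"]+=[[288+t,v]] if t is not None else []
    t=cross(f[v,374:361:-1]); E["R"]+=[[374-t,v]] if t is not None else []
for u in range(305,364):
    t=cross(f[167:180,u]); E["T"]+=[[u,167+t]] if t is not None else []
    t=cross(f[247:234:-1,u]); E["B"]+=[[u,247-t]] if t is not None else []
L={}
for k,e in E.items():
    w=toplane("top",e,22).astype(np.float32); vx,vy,x,y=cv2.fitLine(w,cv2.DIST_HUBER,0,.01,.01).ravel(); L[k]=(vx,vy,x,y)
    print(k,len(e),"dir",round(np.degrees(np.arctan2(vy,vx)),2),round(x,1),round(y,1))
def X(a,b):
    A=np.array([[a[0],-b[0]],[a[1],-b[1]]]); t=np.linalg.solve(A,[b[2]-a[2],b[3]-a[3]]); return np.array(a[2:])+t[0]*np.array(a[:2])
C=[X(L[a],L[b]) for a,b in("LT","RT","RB","LB")]; print(np.round(C,1),np.mean(C,0))
# scene check: nozzle, roofs
ps,ds=np.load("/tmp/scene0.npz").values()
hs=cv2.cvtColor(ps,cv2.COLOR_RGB2HSV).astype(int)
v=ps.astype(int); m=(v.min(2)>175)&(v.max(2)-v.min(2)<50); k=np.zeros_like(m); k[190:310,380:500]=1
for c,x in blobs(m&k,40,900):
    w,a,s=pose("scene",x,44); print("sc roof",len(x),w.round(1),np.degrees(a).round(1),s.round(1))
k[:]=0;k[130:155,225:255]=1
for c,x in blobs((hs[...,0]<16)&(hs[...,1]>130)&(hs[...,2]>150)&k,10,400): print("sc noz",len(x),x.mean(0),toplane("scene",[x.mean(0)],148))
E
```

```text
[402.2 304.9] 69.7 [np.float64(0.0), np.float64(0.6666666666666666)]
[438.8 196.8] 153.7 [np.float64(1.0), np.float64(0.0)]
[523.5 306.9] -171.9 [np.float64(1.0), np.float64(0.0)]
[531.1 202.1] -19.9 [np.float64(0.0), np.float64(1.0)]
[609.1 305.7] 51.8 [np.float64(0.3333333333333333), np.float64(0.6666666666666666)]
[630.8 184. ] 17.0 [np.float64(0.0), np.float64(1.0)]
L 51 dir -0.16 560.6 49.8
R 51 dir -0.09 561.7 -150.6
T 59 dir 89.7 664.1 -52.9
B 59 dir -89.96 479.7 -58.9
[[ 664.7   49.5]
 [ 663.6 -150.8]
 [ 479.7 -150.5]
 [ 479.6   50. ]] [571.9014   -50.417366]
sc roof 248 [608.6 307. ] 51.9 [46.4 24.5]
sc roof 220 [631.2 185.5] 16.4 [46.8 23.8]
sc roof 205 [524.5 308.4] 7.7 [48.1 23.6]
sc roof 183 [531.2 203.2] -18.0 [46.5 24.2]
sc roof 168 [402.  305.9] 68.1 [46.1 26.1]
sc roof 157 [438.7 198.1] -24.7 [47.1 25. ]
sc noz 223 [231.67713004 142.65022422] [[ 553.94626756 -274.30113843]]
```

Run:
```python
from h import *
print(go(630.8,184.7,205,np.radians(107)))
print("glue",toplane("top",[[293,130]],130))
```

```text
(array([ 6.568e+02, -7.009e+02,  6.000e-01]), array([-0.001,  0.   , -0.052]), -0.07)
glue [[752.65062828  49.04547674]]
```

>>> {"fn": "step_arm", "kwargs": {
  "series": [
    [[27, -29, 0, 0, 0, -0.05, 0.45], [27, -29, 0, 0, 0, 0, 0.45], [27, -29, 0, 0, 0, 0, 0.45], [27, -29, 0, 0, 0, 0, 0.45], [27, -29, 0, 0, 0, 0, 0.45], [27, -29, 0, 0, 0, 0, 0.45], [27, -29, 0, 0, 0, 0, 0.45], [27, -29, 0, 0, 0, 0, 0.45]]
  ]
}}

```text
t: 0.9
position: [304.9, -369.4, 205.4]
eef_rot: [-3.107, -0.461, 0.0]
wrist_force: [1.3, -1.0, 0.2]
gripper_width: 0.453
gripper_force: 0.0
```

>>> {"fn": "step_arm", "kwargs": {
  "series": [
    [[27, -29, 0, 0, 0, 0, 0.45], [27, -29, 0, 0, 0, 0, 0.45], [27, -29, 0, 0, 0, 0, 0.45], [27, -29, 0, 0, 0, 0, 0.45], [27, -29, 0, 0, 0, 0, 0.45], [27, -29, 0, 0, 0, 0, 0.45], [27, -29, 0, 0, 0, 0, 0.45], [27, -29, 0, 0, 0, 0, 0.45]]
  ]
}}

```text
t: 1.7
position: [444.2, -84.8, 205.5]
eef_rot: [3.107, 0.461, 0.0]
wrist_force: [0.7, -1.0, 0.5]
gripper_width: 0.453
gripper_force: 0.0
```

>>> {"fn": "step_arm", "kwargs": {
  "series": [
    [[27, -29, 0, 0, 0, 0, 0.45], [27, -29, 0, 0, 0, 0, 0.45], [27, -29, 0, 0, 0, 0, 0.45], [27, -29, 0, 0, 0, 0, 0.45], [27, -29, 0, 0, 0, 0, 0.45], [27, -29, 0, 0, 0, 0, 0.45], [27, -29, 0, 0, 0, 0, 0.45], [0, 0, 0, 0, 0, 0, 0.45]]
  ]
}}

```text
t: 2.5
position: [566.3, 168.1, 205.0]
eef_rot: [-3.104, -0.469, 0.0]
wrist_force: [-1.3, -1.7, -0.4]
gripper_width: 0.449
gripper_force: 0.0
```

Run:
```python
from h import *
s=monitor.read_state();print(s["t"],s["position"],s["wrist_force"],s["gripper_width"])
print(go(630.8,184.7,110,np.radians(107)))
```

```text
2.5 [566.34359285 168.14273649 205.00171399] [-1.27185727 -1.69978474 -0.44354317] 0.4493643899001281
(array([66.5,  3.5, 95. ]), array([-0.003, -0.   ,  0.003]), -1.84)
```

>>> {"fn": "step_arm", "kwargs": {
  "series": [
    [[22, 1, 0, 0, 0, 0, 0.45], [22, 1, 20, 0, 0, 0, 0.45], [22.5, 1.5, 25, 0, 0, 0, 0.45], [0, 0, 30, 0, 0, 0, 0.45], [0, 0, 20, 0, 0, 0, 0.45], [0, 0, 0, 0, 0, 0, 0.45], [0, 0, 0, 0, 0, 0, 0.45]]
  ]
}}

```text
t: 3.2
position: [630.4, 178.6, 110.9]
eef_rot: [-3.108, -0.461, 0.001]
wrist_force: [-0.2, 0.1, 0.2]
gripper_width: 0.452
gripper_force: 0.0
```

Run:
```python
from h import *
print(go(630.8,184.7,23,np.radians(107)))
p,d=snap("scene"); u,v=proj("scene",[[631,185,44]])[0].astype(int)
cv2.imwrite("pics/g1.png",cv2.resize(p[v-90:v+60,u-90:u+90],None,fx=4,fy=4)[:,:,::-1])
```

```text
(array([ 2.2, -5.7, 87.9]), array([-0.   ,  0.   , -0.002]), -1.9)
```

View pics/g1.png

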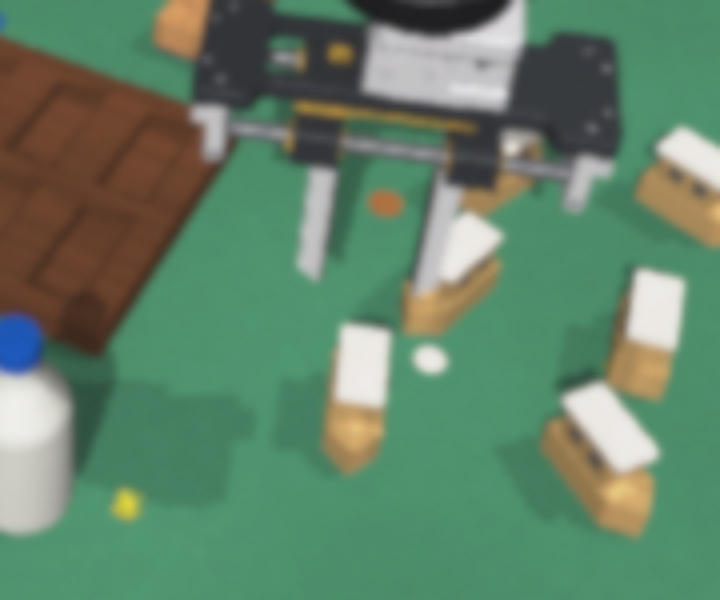

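Fingers hang open above the target boat (crop 360,370), with the remaining correction as computed.

>>> {"fn": "step_arm", "kwargs": {
  "series": [
    [[2, -5.5, 0, 0, 0, 0, 0.45], [0, 0, 25, 0, 0, 0, 0.45], [0, 0, 25, 0, 0, 0, 0.45], [0, 0, 20, 0, 0, 0, 0.45], [0, 0, 12, 0, 0, 0, 0.45], [0, 0, 5.5, 0, 0, 0, 0.45], [0, 0, 0, 0, 0, 0, 0.45]]
  ]
}}

```text
t: 3.95
position: [630.9, 185.0, 23.3]
eef_rot: [-3.107, -0.461, -0.0]
wrist_force: [-0.2, -0.4, 0.3]
gripper_width: 0.45
gripper_force: 0.0
```

>>> {"fn": "step_arm", "kwargs": {
  "series": [
    [[0, 0, 0, 0, 0, 0, 0], [0, 0, 0, 0, 0, 0, 0], [0, 0, 0, 0, 0, 0, 0], [0, 0, 0, 0, 0, 0, 0], [0, 0, 0, 0, 0, 0, 0]]
  ]
}}

```text
t: 4.45
position: [631.3, 184.8, 23.9]
eef_rot: [-3.107, -0.461, -0.002]
wrist_force: [-0.8, -1.2, 6.3]
gripper_width: 0.25
gripper_force: 30.0
```

>>> {"fn": "step_arm", "kwargs": {
  "series": [
    [[0, 0, -15, 0, 0, 0, 0], [0, 0, -25, 0, 0, 0, 0], [0, 0, -25, 0, 0, 0, 0], [0, 0, -25, 0, 0, 0, 0], [0, 0, 0, 0, 0, 0, 0]]
  ]
}}

```text
t: 4.95
position: [632.6, 185.6, 117.6]
eef_rot: [-3.107, -0.461, -0.009]
wrist_force: [0.4, 0.2, 0.4]
gripper_width: 0.255
gripper_force: 30.0
```

Run:
```python
from h import *
s=monitor.read_state();print(s["t"],s["position"],s["wrist_force"],s["gripper_width"])
print(go(615-7,11.6,110,np.radians(90)))
```

```text
4.95 [632.55036815 185.55829071 117.64666364] [0.41049814 0.21384384 0.37533047] 0.2549989909385016
(array([-74.1, 159.3,   7.2]), array([-0.001, -0.005,  0.295]), -1.9)
```

```bash
sed -i 's/    d=A.inv().apply(np.array/    d=(A*R.from_rotvec(best)).inv().apply(np.array/; s/to a down-pointing pose/to a down-pointing pose (turn first, then shift)/' h.py
python3 - <<'E'
from h import *
print(go(615-7,11.6,110,np.radians(90)))
E
```

```text
(array([-24.6, 174. ,   7.6]), array([-0.001, -0.005,  0.295]), -1.9)
```

>>> {"fn": "step_arm", "kwargs": {
  "series": [
    [[0, 0, 0, 0, -0.005, 0.147, 0], [0, 0, 0, 0, 0, 0.148, 0], [-5, 30, 0, 0, 0, 0, 0], [-5, 36, 0, 0, 0, 0, 0], [-5, 36, 0, 0, 0, 0, 0], [-5, 36, 3, 0, 0, 0, 0], [-4.5, 36, 4, 0, 0, 0, 0], [0, 0, 0, 0, 0, 0, 0]]
  ]
}}

```text
t: 5.75
position: [605.2, 4.6, 105.9]
eef_rot: [3.138, -0.01, -0.01]
wrist_force: [0.0, -0.6, -0.5]
gripper_width: 0.253
gripper_force: 30.0
```

>>> {"fn": "step_arm", "kwargs": {
  "series": [
    [[0, 0, 0, 0, 0, 0, 0], [0, 0, 0, 0, 0, 0, 0], [0, 0, 0, 0, 0, 0, 0]]
  ]
}}

```text
t: 6.05
position: [606.3, 12.2, 106.5]
eef_rot: [3.141, 0.002, -0.007]
wrist_force: [-0.1, 0.5, -0.3]
gripper_width: 0.255
gripper_force: 30.0
```

Run:
```python
from h import *
s=monitor.read_state();print(s["t"],s["position"],s["wrist_force"],s["gripper_width"])
print(go(615-7,11.6,33,np.radians(90)))
p,d=snap("scene"); u,v=proj("scene",[[610,12,80]])[0].astype(int)
cv2.imwrite("pics/g2.png",cv2.resize(p[v-60:v+70,u-80:u+80],None,fx=4,fy=4)[:,:,::-1])
```

```text
6.05 [606.32249553  12.17882595 106.52320437] [-0.14601792  0.53639423 -0.30855252] 0.2546833825136391
(array([ 1.7,  0.6, 73.5]), array([0.001, 0.005, 0.002]), -1.89)
```

View pics/g2.png

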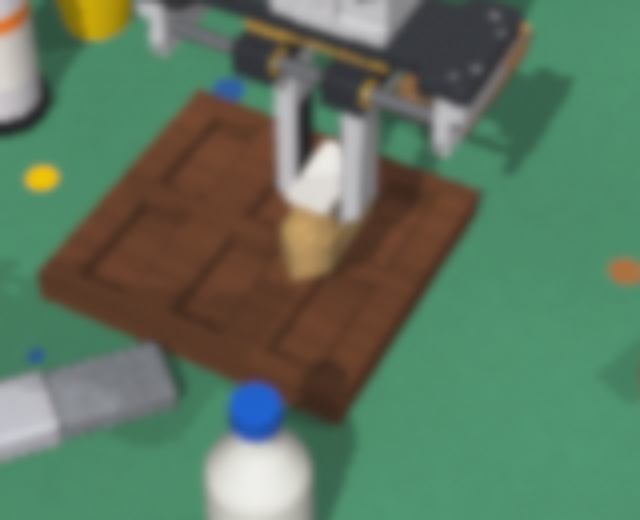

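The boat is held straight between the fingers (crop 320,210), bow at +x, above its pocket.

>>> {"fn": "step_arm", "kwargs": {
  "series": [
    [[1.7, 0.6, 20, 0, 0.005, 0.002, 0], [0, 0, 20, 0, 0, 0, 0], [0, 0, 15, 0, 0, 0, 0], [0, 0, 5, 0, 0, 0, 0], [0, 0, 4, 0, 0, 0, 0], [0, 0, 4, 0, 0, 0, 0], [0, 0, 3, 0, 0, 0, 0], [0, 0, 2.5, 0, 0, 0, 0]]
  ]
}}

```text
t: 6.9
position: [608.1, 10.3, 33.1]
eef_rot: [3.141, -0.003, 0.002]
wrist_force: [0.3, 2.4, 0.5]
gripper_width: 0.252
gripper_force: 30.0
```

>>> {"fn": "step_arm", "kwargs": {
  "series": [
    [[0, 0, 0, 0, 0, 0, 0], [0, 0, 0, 0, 0, 0, 0]]
  ]
}}

```text
t: 7.1
position: [607.9, 10.3, 33.0]
eef_rot: [3.141, -0.003, 0.001]
wrist_force: [0.3, 2.6, -1.2]
gripper_width: 0.254
gripper_force: 30.0
```

>>> {"fn": "step_arm", "kwargs": {
  "series": [
    [[0, 0, 1.5, 0, 0, 0, 0], [0, 0, 0, 0, 0, 0, 0], [0, 0, 0, 0, 0, 0, 0.42], [0, 0, 0, 0, 0, 0, 0.42], [0, 0, 0, 0, 0, 0, 0.42]]
  ]
}}

```text
t: 7.6
position: [607.8, 9.7, 31.2]
eef_rot: [3.14, -0.004, 0.0]
wrist_force: [-0.2, 0.8, -0.2]
gripper_width: 0.415
gripper_force: 0.0
```

>>> {"fn": "step_arm", "kwargs": {
  "series": [
    [[0, 0, -20, 0, 0, 0, 0.45], [0, 0, -35, 0, 0, 0, 0.45], [0, -30, -25, 0, 0, 0, 0.45], [0, -38, 0, 0, 0, 0, 0.45], [0, -38, 0, 0, 0, 0, 0.45], [0, -38, 0, 0, 0, 0, 0.45], [0, 0, 0, 0, 0, 0, 0.45], [0, 0, 0, 0, 0, 0, 0.45]]
  ]
}}

```text
t: 8.4
position: [607.8, 154.8, 111.0]
eef_rot: [3.14, -0.001, -0.0]
wrist_force: [-0.1, -0.5, 0.2]
gripper_width: 0.45
gripper_force: 0.0
```

Run:
```python
from h import *
p,d=snap("top","t1")
for b in boats(p,(150,150,375,300)): print(b[0].round(1),round(b[1],1),b[2],b[3].round(1))
ps,d=snap("scene","s1"); u,v=proj("scene",[[608,12,40]])[0].astype(int)
cv2.imwrite("pics/g3.png",cv2.resize(ps[v-40:v+60,u-60:u+60],None,fx=5,fy=5)[:,:,::-1])
print("E",go(609,306.5,110,np.radians(51.8+90)));print("D",go(531.1,202.8,110,np.radians(-19.9+90)))
```

```text
[402.3 305.3] -111.2 [np.float64(1.0), np.float64(1.0)] [46.  23.6]
[608.    9.7] -179.2 [np.float64(1.0), np.float64(1.0)] [45.8 23.1]
E (array([121.3, -94.4,   0.9]), array([ 0.002,  0.001, -0.907]), -2.14)
D (array([-89.5, -20.8,   0.9]), array([ 0.002, -0.   ,  0.344]), -2.14)
```

View pics/g3.png

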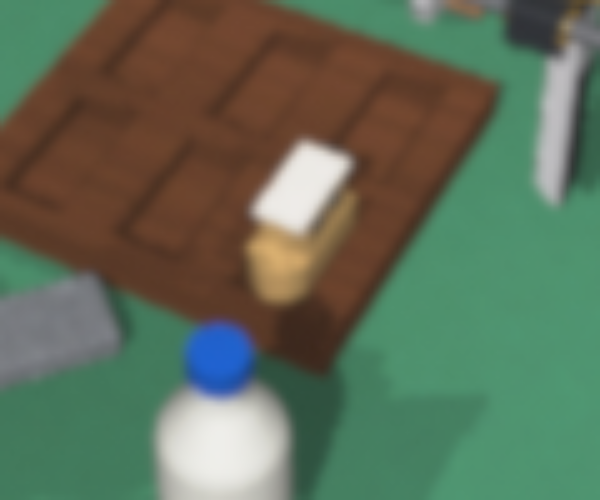

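The boat sits flush in its pocket (crop 300,220). Joint 7 is nearing its limit, so I'll choose grasp turns that stay within range.

```bash
sed -i 's/        if best is None or np.linalg.norm(t)<np.linalg.norm(best): best=t/        if abs(q7+t[2])<2.2 and (best is None or np.linalg.norm(t)<np.linalg.norm(best)): best=t/' h.py
python3 - <<'E'
from h import *
print("E",go(609,306.5,110,np.radians(51.8+90)))
E
```

```text
E (array([-121.3,   94.4,    0.9]), array([ 1.000e-03, -2.000e-03,  2.234e+00]), -2.14)
```

>>> {"fn": "step_arm", "kwargs": {
  "series": [
    [[0, 0, 0, 0, 0, 0.149, 0.45], [0, 0, 0, 0, 0, 0.149, 0.45], [0, 0, 0, 0, 0, 0.149, 0.45], [0, 0, 0, 0, 0, 0.149, 0.45], [0, 0, 0, 0, 0, 0.149, 0.45], [0, 0, 0, 0, 0, 0.149, 0.45], [0, 0, 0, 0, 0, 0.149, 0.45], [0, 0, 0, 0, 0, 0.149, 0.45]]
  ]
}}

```text
t: 9.3
position: [604.1, 150.3, 104.1]
eef_rot: [2.754, -1.483, -0.021]
wrist_force: [-0.6, -0.4, -0.8]
gripper_width: 0.452
gripper_force: 0.0
```

>>> {"fn": "step_arm", "kwargs": {
  "series": [
    [[0, 0, 0, 0, 0, 0.149, 0.45], [0, 0, 0, 0, 0, 0.149, 0.45], [0, 0, 0, 0, 0, 0.149, 0.45], [0, 0, 0, 0, 0, 0.149, 0.45], [0, 0, 0, 0, 0, 0.149, 0.45], [0, 0, 0, 0, 0, 0.149, 0.45], [0, 0, 0, 0, 0, 0.149, 0.45], [0, 0, 0, 0, 0, 0, 0.45]]
  ]
}}

```text
t: 10.1
position: [583.5, 108.3, 90.5]
eef_rot: [1.95, -2.411, -0.055]
wrist_force: [0.3, -0.3, 0.7]
gripper_width: 0.449
gripper_force: 0.0
```

>>> {"fn": "step_arm", "kwargs": {
  "series": [
    [[-24, 19, 0, 0, 0, 0, 0.45], [-25, 19, 0, 0, 0, 0, 0.45], [-24, 19, 0, 0, 0, 0, 0.45], [-24, 19, 0, 0, 0, 0, 0.45], [-24, 18, 0, 0, 0, 0, 0.45], [0, 0, 0, 0, 0, 0, 0.45], [0, 0, 0, 0, 0, 0, 0.45], [0, 0, 0, 0, 0, 0, 0.45]]
  ]
}}

```text
t: 10.9
position: [507.6, 184.8, 87.6]
eef_rot: [2.085, -2.338, -0.11]
wrist_force: [0.9, 0.2, 0.1]
gripper_width: 0.447
gripper_force: 0.0
```

Run:
```python
from h import *
print("E",go(609,306.5,25,np.radians(51.8+90)))
```

```text
E (array([-158.4,   -4.4,   62.6]), array([0.067, 0.025, 0.552]), -2.73)
```

Joint 7 turns opposite to tool z, and it has hit its range stop, which the controller clamped. I'll correct the sign and go the other way.

```bash
sed -i 's/abs(q7+t\[2\])/abs(q7-t[2])/' h.py; sed -i 's/for k in(-1,0,1,2)/for k in(-1,0,1,2)/' h.py
python3 - <<'E'
from h import *
print(monitor.read_state()["joint_positions"].round(3))
print("E",go(609,306.5,110,np.radians(51.8+90)))
E
```

```text
[-1.319  0.899  1.374  2.033 -1.02   1.213 -2.731]
E (array([158.4,   4.4, -22.4]), array([-0.033,  0.089, -2.588]), -2.73)
```

>>> {"fn": "step_arm", "kwargs": {
  "series": [
    [[0, 0, -10, 0, 0, -0.145, 0.45], [0, 0, -10, 0, 0, -0.145, 0.45], [0, 0, 0, 0, 0, -0.145, 0.45], [0, 0, 0, 0, 0, -0.145, 0.45], [0, 0, 0, 0, 0, -0.145, 0.45], [0, 0, 0, 0, 0, -0.145, 0.45]]
  ]
}}

```text
t: 11.5
position: [508.6, 183.7, 107.4]
eef_rot: [-2.865, 1.228, 0.104]
wrist_force: [-0.1, 0.5, 0.5]
gripper_width: 0.448
gripper_force: 0.0
```

Run:
```python
from h import *
print(monitor.read_state()["joint_positions"].round(3),monitor.read_state()["position"])
print("E",go(609,306.5,110,np.radians(51.8+90)))
```

```text
[-1.291  0.711  1.244  2.016 -0.836  1.095 -2.014] [508.59935992 183.68947471 107.40042837]
E (array([158.6,   3. ,  -2.6]), array([-0.057,  0.056, -1.713]), -2.01)
```

>>> {"fn": "step_arm", "kwargs": {
  "series": [
    [[0, 0, 0, 0, 0, -0.143, 0.45], [0, 0, 0, 0, 0, -0.143, 0.45], [0, 0, 0, 0, 0, -0.143, 0.45], [0, 0, 0, 0, 0, -0.143, 0.45], [0, 0, 0, 0, 0, -0.143, 0.45], [0, 0, 0, 0, 0, -0.143, 0.45], [0, 0, 0, 0, 0, -0.143, 0.45], [0, 0, 0, 0, 0, -0.143, 0.45]]
  ]
}}

```text
t: 12.3
position: [508.6, 183.6, 107.4]
eef_rot: [-3.042, -0.513, 0.067]
wrist_force: [0.9, -0.1, -0.0]
gripper_width: 0.452
gripper_force: 0.0
```

>>> {"fn": "step_arm", "kwargs": {
  "series": [
    [[0, 0, 0, 0, 0, -0.143, 0.45], [0, 0, 0, 0, 0, -0.143, 0.45], [0, 0, 0, 0, 0, -0.143, 0.45], [0, 0, 0, 0, 0, -0.143, 0.45], [0, 0, 0, 0, 0, 0, 0.45], [0, 0, 0, 0, 0, 0, 0.45]]
  ]
}}

```text
t: 12.9
position: [508.3, 183.8, 107.3]
eef_rot: [-2.772, -1.332, 0.041]
wrist_force: [0.3, 0.5, 0.3]
gripper_width: 0.45
gripper_force: 0.0
```

Run:
```python
from h import *
print(monitor.read_state()["joint_positions"].round(3),monitor.read_state()["position"])
print("E",go(609,306.5,110,np.radians(51.8+90)))
```

```text
[-1.062  0.456  0.821  2.008 -0.499  0.915 -0.635] [508.33762342 183.82493517 107.32343111]
E (array([158.7,   3.2,  -2.7]), array([-0.071, -0.005, -0.008]), -0.64)
```

>>> {"fn": "step_arm", "kwargs": {
  "series": [
    [[0, 0, 0, -0.071, -0.005, -0.008, 0.45], [35, 1, 0, 0, 0, 0, 0.45], [40, 1, 0, 0, 0, 0, 0.45], [40, 1, -1, 0, 0, 0, 0.45], [43, 0, -1.5, 0, 0, 0, 0.45], [0, 0, 0, 0, 0, 0, 0.45], [0, 0, 0, 0, 0, 0, 0.45], [0, 0, 0, 0, 0, 0, 0.45]]
  ]
}}

```text
t: 13.7
position: [606.9, 306.3, 109.4]
eef_rot: [2.824, 1.376, -0.001]
wrist_force: [0.3, -1.0, -0.1]
gripper_width: 0.448
gripper_force: 0.0
```

Run:
```python
from h import *
print(monitor.read_state()["joint_positions"].round(3),monitor.read_state()["position"])
print("E",go(609,306.5,25,np.radians(51.8+90)))
p,d=snap("top")
for b in boats(p,(150,150,375,300)): print(b[0].round(1),round(b[1],1),b[3].round(1))
```

```text
[-1.093  0.654  0.782  1.708 -0.532  1.006 -0.784] [606.93786432 306.28335441 109.41425695]
E (array([ 1.4,  1.5, 84.4]), array([0.   , 0.001, 0.003]), -0.78)
[436.1 195.8] 145.8 [46.6 19.6]
[529.6 305.7] -153.9 [41.5 22. ]
[531.2 202.2] -19.6 [46.1 23.8]
[607.7   9.5] 179.0 [44.3 22.9]
[608.8 305.6] 51.3 [46.4 24.1]
```

>>> {"fn": "step_arm", "kwargs": {
  "series": [
    [[1.4, 1.2, 0, 0, 0, 0, 0.45], [0, 0, 25, 0, 0, 0, 0.45], [0, 0, 25, 0, 0, 0, 0.45], [0, 0, 20, 0, 0, 0, 0.45], [0, 0, 10, 0, 0, 0, 0.45], [0, 0, 4.5, 0, 0, 0, 0.45], [0, 0, 0, 0, 0, 0, 0.45]]
  ]
}}

```text
t: 14.45
position: [609.1, 307.7, 25.4]
eef_rot: [-2.822, -1.38, 0.0]
wrist_force: [-0.2, 0.7, 0.8]
gripper_width: 0.453
gripper_force: 0.0
```

>>> {"fn": "step_arm", "kwargs": {
  "series": [
    [[0, 0, 0, 0, 0, 0, 0], [0, 0, 0, 0, 0, 0, 0], [0, 0, 0, 0, 0, 0, 0], [0, 0, 0, 0, 0, 0, 0], [0, 0, 0, 0, 0, 0, 0]]
  ]
}}

```text
t: 14.95
position: [609.3, 308.1, 25.9]
eef_rot: [-2.822, -1.38, -0.001]
wrist_force: [-1.4, -1.0, 7.0]
gripper_width: 0.254
gripper_force: 30.0
```

>>> {"fn": "step_arm", "kwargs": {
  "series": [
    [[0, 0, -15, 0, 0, 0, 0], [0, 0, -25, 0, 0, 0, 0], [0, 0, -25, 0, 0, 0, 0], [0, 0, -20, 0, 0, 0, 0], [0, 0, 0, 0, 0, 0, 0], [0, 0, 0, 0, 0, 0, 0]]
  ]
}}

```text
t: 15.55
position: [609.0, 308.1, 110.9]
eef_rot: [-2.821, -1.38, -0.001]
wrist_force: [-0.8, 1.0, -1.3]
gripper_width: 0.252
gripper_force: 30.0
```

Run:
```python
from h import *
print("E->",go(608,-50.2,110,np.radians(90)))
```

```text
E-> (array([ -1. , 358.3,   0.9]), array([-0.001, -0.001,  0.91 ]), -0.78)
```

>>> {"fn": "step_arm", "kwargs": {
  "series": [
    [[0, 0, 0, 0, 0, 0.13, 0], [0, 0, 0, 0, 0, 0.13, 0], [0, 0, 0, 0, 0, 0.13, 0], [0, 0, 0, 0, 0, 0.13, 0], [0, 0, 0, 0, 0, 0.13, 0], [0, 0, 0, 0, 0, 0.13, 0], [0, 0, 0, 0, 0, 0.13, 0]]
  ]
}}

```text
t: 16.25
position: [608.4, 307.7, 109.3]
eef_rot: [3.141, -0.009, -0.002]
wrist_force: [-1.6, 1.2, -1.0]
gripper_width: 0.253
gripper_force: 30.0
```

>>> {"fn": "step_arm", "kwargs": {
  "series": [
    [[0, 30, 0, 0, 0, 0, 0], [0, 40, 0, 0, 0, 0, 0], [0, 40, 0, 0, 0, 0, 0], [0, 40, 0, 0, 0, 0, 0], [0, 40, 0, 0, 0, 0, 0], [0, 40, 0, 0, 0, 0, 0], [0, 40, 0, 0, 0, 0, 0], [0, 40, 0, 0, 0, 0, 0]]
  ]
}}

```text
t: 17.05
position: [608.2, -3.5, 109.5]
eef_rot: [3.142, 0.0, -0.002]
wrist_force: [0.0, -0.8, -0.3]
gripper_width: 0.257
gripper_force: 30.0
```

>>> {"fn": "step_arm", "kwargs": {
  "series": [
    [[-1, 30, 0, 0, 0, 0, 0], [0, 18, 0, 0, 0, 0, 0], [0, 0, 0, 0, 0, 0, 0], [0, 0, 0, 0, 0, 0, 0], [0, 0, 0, 0, 0, 0, 0]]
  ]
}}

```text
t: 17.55
position: [607.9, -48.8, 109.7]
eef_rot: [-3.141, -0.002, 0.001]
wrist_force: [1.2, 0.7, -0.5]
gripper_width: 0.249
gripper_force: 30.0
```

Run:
```python
from h import *
print(monitor.read_state()["joint_positions"].round(2))
print("E->",go(608,-50.2,35,np.radians(90)))
```

```text
[-0.73  0.64  1.01  1.88 -0.65  0.99 -1.01]
E-> (array([ 0.1,  1.4, 74.7]), array([-0.   ,  0.001,  0.001]), -1.01)
```

>>> {"fn": "step_arm", "kwargs": {
  "series": [
    [[0, 1.4, 20, 0, 0, 0, 0], [0, 0, 20, 0, 0, 0, 0], [0, 0, 15, 0, 0, 0, 0], [0, 0, 5, 0, 0, 0, 0], [0, 0, 5, 0, 0, 0, 0], [0, 0, 5, 0, 0, 0, 0], [0, 0, 3, 0, 0, 0, 0], [0, 0, 2.5, 0, 0, 0, 0]]
  ]
}}

```text
t: 18.35
position: [608.1, -51.5, 34.7]
eef_rot: [-3.141, 0.0, -0.0]
wrist_force: [0.5, 0.2, 0.5]
gripper_width: 0.255
gripper_force: 30.0
```

>>> {"fn": "step_arm", "kwargs": {
  "series": [
    [[0, 0, 0, 0, 0, 0, 0], [0, 0, 0, 0, 0, 0, 0]]
  ]
}}

```text
t: 18.55
position: [608.1, -51.6, 34.9]
eef_rot: [-3.141, 0.0, -0.0]
wrist_force: [-0.2, -0.6, -0.0]
gripper_width: 0.251
gripper_force: 30.0
```

>>> {"fn": "step_arm", "kwargs": {
  "series": [
    [[0, 0, 1, 0, 0, 0, 0], [0, 0, 0, 0, 0, 0, 0.42], [0, 0, 0, 0, 0, 0, 0.42], [0, 0, 0, 0, 0, 0, 0.42], [0, 0, -20, 0, 0, 0, 0.45], [0, 0, -30, 0, 0, 0, 0.45], [0, 0, -26, 0, 0, 0, 0.45], [0, 0, 0, 0, 0, 0, 0.45]]
  ]
}}

```text
t: 19.35
position: [609.5, -51.9, 112.6]
eef_rot: [-3.141, 0.0, -0.006]
wrist_force: [0.1, -0.0, -0.6]
gripper_width: 0.447
gripper_force: 0.0
```

Run:
```python
from h import *
p,d=snap("top")
for b in boats(p,(150,150,375,300)): print(b[0].round(1),round(b[1],1),b[3].round(1))
print("D",go(531.2,202.8,110,np.radians(-19.7+90)))
```

```text
[406.4 314.3] -82.1 [27.1 22.1]
[523.5 306.9] -171.9 [44.4 23.7]
[535.  203.2] -31.3 [45.2 19.3]
D (array([-158.7, -213.2,    0.9]), array([-0.001, -0.002,  0.344]), -1.0)
```

>>> {"fn": "step_arm", "kwargs": {
  "series": [
    [[0, 0, 0, 0, -0.002, 0.115, 0.45], [0, 0, 0, 0, 0, 0.115, 0.45], [0, 0, 0, 0, 0, 0.114, 0.45], [-20, -28, 0, 0, 0, 0, 0.45], [-28, -37, 0, 0, 0, 0, 0.45], [-28, -37, 0, 0, 0, 0, 0.45], [-28, -37, 0, 0, 0, 0, 0.45], [-28, -37, 0, 0, 0, 0, 0.45]]
  ]
}}

```text
t: 20.2
position: [541.8, 160.3, 108.9]
eef_rot: [3.094, -0.538, -0.005]
wrist_force: [1.0, 0.9, 0.4]
gripper_width: 0.45
gripper_force: 0.0
```

>>> {"fn": "step_arm", "kwargs": {
  "series": [
    [[-27, -37, 0, 0, 0, 0, 0.45], [0, 0, 0, 0, 0, 0, 0.45], [0, 0, 0, 0, 0, 0, 0.45], [0, 0, 0, 0, 0, 0, 0.45]]
  ]
}}

```text
t: 20.6
position: [530.1, 201.4, 109.5]
eef_rot: [3.094, -0.54, -0.004]
wrist_force: [-0.0, -0.7, -0.6]
gripper_width: 0.448
gripper_force: 0.0
```

Run:
```python
from h import *
print(monitor.read_state()["joint_positions"].round(2))
p,d=snap("top")
for b in boats(p,(150,150,375,300)): print(b[0].round(1),round(b[1],1),b[3].round(1))
print("D",go(531.2,202.8,25,np.radians(-19.7+90)))
```

```text
[-1.31  0.68  1.18  1.98 -0.75  1.01 -1.68]
[399.3 297.9] 79.0 [32.1 23.2]
[444.5 191.8] 176.4 [37.4 19.6]
[607.3 -52.8] -179.3 [43.  21.2]
[608.6   9.4] 178.3 [42.6 22.8]
D (array([ 0.2, -1.9, 84.7]), array([ 0.001,  0.002, -0.002]), -1.68)
```

>>> {"fn": "step_arm", "kwargs": {
  "series": [
    [[0.2, -1.9, 0, 0, 0, 0, 0.45], [0, 0, 25, 0, 0, 0, 0.45], [0, 0, 25, 0, 0, 0, 0.45], [0, 0, 20, 0, 0, 0, 0.45], [0, 0, 10, 0, 0, 0, 0.45], [0, 0, 4.5, 0, 0, 0, 0.45], [0, 0, 0, 0, 0, 0, 0.45]]
  ]
}}

```text
t: 21.35
position: [531.1, 203.9, 25.5]
eef_rot: [3.095, -0.539, -0.003]
wrist_force: [-0.0, 0.5, 0.7]
gripper_width: 0.45
gripper_force: 0.0
```

>>> {"fn": "step_arm", "kwargs": {
  "series": [
    [[0, 0, 0, 0, 0, 0, 0], [0, 0, 0, 0, 0, 0, 0], [0, 0, 0, 0, 0, 0, 0], [0, 0, 0, 0, 0, 0, 0], [0, 0, 0, 0, 0, 0, 0]]
  ]
}}

```text
t: 21.85
position: [531.0, 204.6, 25.9]
eef_rot: [-3.095, 0.538, 0.003]
wrist_force: [-1.5, 0.2, 6.3]
gripper_width: 0.251
gripper_force: 30.0
```

>>> {"fn": "step_arm", "kwargs": {
  "series": [
    [[0, 0, -15, 0, 0, 0, 0], [0, 0, -25, 0, 0, 0, 0], [0, 0, -25, 0, 0, 0, 0], [0, 0, -20, 0, 0, 0, 0], [0, 0, 0, 0, 0, 0, 0], [0, 0, 0, 0, 0, 0, 0]]
  ]
}}

```text
t: 22.45
position: [530.9, 204.7, 110.9]
eef_rot: [-3.095, 0.537, 0.003]
wrist_force: [-0.1, 0.9, -0.2]
gripper_width: 0.25
gripper_force: 30.0
```

Run:
```python
from h import *
print("->",go(608,-112,110,np.radians(90)))
```

```text
-> (array([ 77.1, 316.7,   0.9]), array([-0.001,  0.002, -0.344]), -1.69)
```

>>> {"fn": "step_arm", "kwargs": {
  "series": [
    [[0, 0, 0, 0, 0.002, -0.115, 0], [0, 0, 0, 0, 0, -0.115, 0], [0, 0, 0, 0, 0, -0.114, 0], [7, 28, 0, 0, 0, 0, 0], [9, 37, 0, 0, 0, 0, 0], [9, 37, 0, 0, 0, 0, 0], [9, 37, 0, 0, 0, 0, 0], [9, 37, 0, 0, 0, 0, 0]]
  ]
}}

```text
t: 23.25
position: [573.5, 27.0, 109.8]
eef_rot: [3.141, 0.0, -0.002]
wrist_force: [0.4, 1.4, -1.1]
gripper_width: 0.251
gripper_force: 30.0
```

>>> {"fn": "step_arm", "kwargs": {
  "series": [
    [[9, 37, 0, 0, 0, 0, 0], [9, 37, 0, 0, 0, 0, 0], [9, 37, 0, 0, 0, 0, 0], [7, 30, 0, 0, 0, 0, 0], [0, 0, 0, 0, 0, 0, 0], [0, 0, 0, 0, 0, 0, 0], [0, 0, 0, 0, 0, 0, 0]]
  ]
}}

```text
t: 23.95
position: [607.6, -111.6, 109.9]
eef_rot: [-3.141, -0.001, 0.002]
wrist_force: [-0.6, 0.4, -0.0]
gripper_width: 0.254
gripper_force: 30.0
```

Run:
```python
from h import *
print(monitor.read_state()["joint_positions"].round(2))
p,d=snap("top")
for b in boats(p,(150,150,375,300)): print(b[0].round(1),round(b[1],1),b[3].round(1))
print("->",go(608,-111.5,35,np.radians(90)))
```

```text
[-0.62  0.65  1.    1.86 -0.65  1.   -0.91]
[402.2 304.9] 69.7 [46.2 23.6]
[446.7 200.4] 146.0 [41.6 10.3]
[523.5 306.9] -171.9 [44.4 23.7]
-> (array([ 0.3,  0.2, 75. ]), array([-0.   ,  0.001,  0.001]), -0.91)
```

>>> {"fn": "step_arm", "kwargs": {
  "series": [
    [[0.3, -0.5, 20, 0, 0, 0, 0], [0, 0, 20, 0, 0, 0, 0], [0, 0, 15, 0, 0, 0, 0], [0, 0, 5, 0, 0, 0, 0], [0, 0, 5, 0, 0, 0, 0], [0, 0, 5, 0, 0, 0, 0], [0, 0, 3, 0, 0, 0, 0], [0, 0, 2.5, 0, 0, 0, 0]]
  ]
}}

```text
t: 24.8
position: [608.4, -112.2, 35.0]
eef_rot: [3.141, -0.0, 0.0]
wrist_force: [-0.7, 1.0, -0.6]
gripper_width: 0.255
gripper_force: 30.0
```

>>> {"fn": "step_arm", "kwargs": {
  "series": [
    [[0, 0, 0, 0, 0, 0, 0], [0, 0, 0, 0, 0, 0, 0]]
  ]
}}

```text
t: 25.0
position: [608.3, -112.2, 35.2]
eef_rot: [3.141, -0.0, -0.0]
wrist_force: [-0.6, 0.1, -0.4]
gripper_width: 0.257
gripper_force: 30.0
```

Seated. I'll release it and go on to boat C at (523.5, 307).

>>> {"fn": "step_arm", "kwargs": {
  "series": [
    [[0, 0, 1, 0, 0, 0, 0], [0, 0, 0, 0, 0, 0, 0.42], [0, 0, 0, 0, 0, 0, 0.42], [0, 0, 0, 0, 0, 0, 0.42], [0, 0, -20, 0, 0, 0, 0.45], [0, 0, -30, 0, 0, 0, 0.45], [0, 0, -26, 0, 0, 0, 0.45], [0, 0, 0, 0, 0, 0, 0.45]]
  ]
}}

```text
t: 25.8
position: [609.7, -112.8, 113.0]
eef_rot: [3.141, -0.001, 0.006]
wrist_force: [0.2, 0.1, 0.2]
gripper_width: 0.453
gripper_force: 0.0
```

Run:
```python
from h import *
print("C",go(523.7,307.5,110,np.radians(-171.9+90)))
```

```text
C (array([ -26. , -428.2,    3. ]), array([ 0.001, -0.004, -0.142]), -0.91)
```

>>> {"fn": "step_arm", "kwargs": {
  "series": [
    [[0, 0, 0, 0, -0.004, -0.142, 0.45], [-1, -28, 0, 0, 0, 0, 0.45], [-2, -40, 0, 0, 0, 0, 0.45], [-2, -40, 0, 0, 0, 0, 0.45], [-3, -40, 0, 0, 0, 0, 0.45], [-3, -40, 0, 0, 0, 0, 0.45], [-3, -40, 0, 0, 0, 0, 0.45], [-3, -40, 0, 0, 0, 0, 0.45]]
  ]
}}

```text
t: 26.6
position: [552.7, 152.4, 109.6]
eef_rot: [3.133, 0.223, -0.007]
wrist_force: [0.9, 0.2, 0.1]
gripper_width: 0.446
gripper_force: 0.0
```

>>> {"fn": "step_arm", "kwargs": {
  "series": [
    [[-3, -40, 0, 0, 0, 0, 0.45], [-2, -40, 0, 0, 0, 0, 0.45], [-2, -40, 1, 0, 0, 0, 0.45], [-2, -40, 2, 0, 0, 0, 0.45], [0, 0, 0, 0, 0, 0, 0.45], [0, 0, 0, 0, 0, 0, 0.45], [0, 0, 0, 0, 0, 0, 0.45]]
  ]
}}

```text
t: 27.3
position: [522.1, 306.7, 106.9]
eef_rot: [3.133, 0.221, -0.007]
wrist_force: [0.3, -0.5, -0.3]
gripper_width: 0.452
gripper_force: 0.0
```

Run:
```python
from h import *
print(monitor.read_state()["joint_positions"].round(2))
p,d=snap("top")
for b in boats(p,(150,150,375,300)): print(b[0].round(1),round(b[1],1),b[3].round(1))
print("C",go(523.7,307.5,25,np.radians(-171.9+90)))
```

```text
[-1.36  0.65  1.02  1.89 -0.67  0.99 -1.46]
[399.9 295.5] 46.1 [29.9 21.3]
[405.4 321.5] 174.5 [20.5 13.2]
[439.1 197.1] 154.2 [45.3 24.2]
[609.  -53.1] 176.9 [44.9 23.6]
[607.8   9.4] 179.5 [44.2 22.6]
[ 609.9 -113.2] -179.0 [46.8 23.2]
C (array([ 1.6, -0.8, 82. ]), array([ 0.   ,  0.004, -0.001]), -1.46)
```

>>> {"fn": "step_arm", "kwargs": {
  "series": [
    [[1.6, -0.3, 0, 0, 0.004, 0, 0.45], [0, 0, 25, 0, 0, 0, 0.45], [0, 0, 25, 0, 0, 0, 0.45], [0, 0, 18, 0, 0, 0, 0.45], [0, 0, 9.5, 0, 0, 0, 0.45], [0, 0, 4, 0, 0, 0, 0.45], [0, 0, 0, 0, 0, 0, 0.45]]
  ]
}}

```text
t: 28.05
position: [523.7, 308.2, 25.7]
eef_rot: [3.134, 0.222, -0.0]
wrist_force: [0.8, 0.3, 0.6]
gripper_width: 0.451
gripper_force: 0.0
```

>>> {"fn": "step_arm", "kwargs": {
  "series": [
    [[0, 0, 0, 0, 0, 0, 0], [0, 0, 0, 0, 0, 0, 0], [0, 0, 0, 0, 0, 0, 0], [0, 0, 0, 0, 0, 0, 0], [0, 0, 0, 0, 0, 0, 0]]
  ]
}}

```text
t: 28.55
position: [523.7, 308.7, 26.1]
eef_rot: [-3.133, -0.223, -0.0]
wrist_force: [-2.0, 0.6, 6.3]
gripper_width: 0.25
gripper_force: 30.0
```

>>> {"fn": "step_arm", "kwargs": {
  "series": [
    [[0, 0, -15, 0, 0, 0, 0], [0, 0, -25, 0, 0, 0, 0], [0, 0, -25, 0, 0, 0, 0], [0, 0, -20, 0, 0, 0, 0], [0, 0, 0, 0, 0, 0, 0], [0, 0, 0, 0, 0, 0, 0]]
  ]
}}

```text
t: 29.15
position: [523.4, 308.7, 111.1]
eef_rot: [-3.133, -0.223, -0.0]
wrist_force: [-0.2, -0.3, -0.8]
gripper_width: 0.253
gripper_force: 30.0
```

Run:
```python
from h import *
print("->",go(529+7,-111.5,110,np.radians(90)))
```

```text
-> (array([ 12.6, 420.2,   1.1]), array([-0.001, -0.   ,  0.142]), -1.47)
```

>>> {"fn": "step_arm", "kwargs": {
  "series": [
    [[0, 0, 0, 0, 0, 0.142, 0], [0, 20, 0, 0, 0, 0, 0], [1, 40, 0, 0, 0, 0, 0], [2, 40, 0, 0, 0, 0, 0], [2, 40, 0, 0, 0, 0, 0], [2, 40, 0, 0, 0, 0, 0], [2, 40, 0, 0, 0, 0, 0], [2, 40, 0, 0, 0, 0, 0]]
  ]
}}

```text
t: 29.95
position: [533.5, 46.1, 110.1]
eef_rot: [3.141, 0.002, -0.002]
wrist_force: [0.5, -0.0, -0.6]
gripper_width: 0.251
gripper_force: 30.0
```

>>> {"fn": "step_arm", "kwargs": {
  "series": [
    [[1, 40, 0, 0, 0, 0, 0], [0.5, 40, 0, 0, 0, 0, 0], [0, 40, 0, 0, 0, 0, 0], [0, 40, 0, 0, 0, 0, 0], [0, 0, 0, 0, 0, 0, 0], [0, 0, 0, 0, 0, 0, 0], [0, 0, 0, 0, 0, 0, 0]]
  ]
}}

```text
t: 30.65
position: [535.5, -110.9, 110.2]
eef_rot: [-3.141, -0.002, 0.002]
wrist_force: [0.4, 0.2, -0.2]
gripper_width: 0.252
gripper_force: 30.0
```

Run:
```python
from h import *
print(monitor.read_state()["joint_positions"].round(2))
p,d=snap("top")
for b in boats(p,(150,150,375,300)): print(b[0].round(1),round(b[1],1),b[3].round(1))
print("->",go(536,-111.5,35,np.radians(90)))
```

```text
[-0.7   0.54  1.05  2.02 -0.6   0.92 -0.9 ]
[406.1 351.1] 70.0 [45.9 23.6]
[438.8 196.8] 153.7 [45.3 23.4]
[613.7 -50.9] -17.0 [38.5 19.5]
[607.6   9.6] 178.9 [44.5 23. ]
-> (array([ 0.3,  1. , 75.2]), array([-0.   ,  0.001,  0.002]), -0.9)
```

Boat A has been knocked to about (406, 351) and still looks upright. Continuing.

>>> {"fn": "step_arm", "kwargs": {
  "series": [
    [[0.3, 0.3, 20, 0, 0, 0.001, 0], [0, 0, 20, 0, 0, 0, 0], [0, 0, 15, 0, 0, 0, 0], [0, 0, 5, 0, 0, 0, 0], [0, 0, 5, 0, 0, 0, 0], [0, 0, 5, 0, 0, 0, 0], [0, 0, 3, 0, 0, 0, 0], [0, 0, 2.5, 0, 0, 0, 0]]
  ]
}}

```text
t: 31.5
position: [536.4, -111.9, 35.1]
eef_rot: [3.142, -0.002, 0.0]
wrist_force: [0.1, 0.5, 0.1]
gripper_width: 0.253
gripper_force: 30.0
```

>>> {"fn": "step_arm", "kwargs": {
  "series": [
    [[0, 0, 0, 0, 0, 0, 0], [0, 0, 0, 0, 0, 0, 0]]
  ]
}}

```text
t: 31.7
position: [536.3, -112.0, 35.2]
eef_rot: [3.142, -0.002, -0.0]
wrist_force: [-0.1, 0.6, -0.1]
gripper_width: 0.252
gripper_force: 30.0
```

>>> {"fn": "step_arm", "kwargs": {
  "series": [
    [[0, 0, 1, 0, 0, 0, 0], [0, 0, 0, 0, 0, 0, 0.42], [0, 0, 0, 0, 0, 0, 0.42], [0, 0, 0, 0, 0, 0, 0.42], [0, 0, -20, 0, 0, 0, 0.45], [0, 0, -30, 0, 0, 0, 0.45], [0, 0, -26, 0, 0, 0, 0.45], [0, 0, 0, 0, 0, 0, 0.45]]
  ]
}}

```text
t: 32.5
position: [537.7, -112.3, 112.7]
eef_rot: [-3.142, 0.002, -0.005]
wrist_force: [0.8, -1.0, -0.4]
gripper_width: 0.451
gripper_force: 0.0
```

Run:
```python
from h import *
print("B",go(438.8,197.5,110,np.radians(153.7+90)))
```

```text
B (array([-225.9, -233.9,    2.7]), array([-0.001, -0.003,  0.458]), -0.9)
```

>>> {"fn": "step_arm", "kwargs": {
  "series": [
    [[0, 0, 0, 0, 0, -0.149, 0.45], [0, 0, 0, 0, 0, -0.149, 0.45], [0, 0, 0, 0, 0, -0.149, 0.45], [0, 0, 0, 0, 0, -0.149, 0.45], [0, 0, 0, 0, 0, -0.149, 0.45], [0, 0, 0, 0, 0, -0.149, 0.45], [0, 0, 0, 0, 0, -0.149, 0.45], [0, 0, 0, 0, 0, -0.149, 0.45]]
  ]
}}

```text
t: 33.3
position: [536.0, -111.7, 109.6]
eef_rot: [-2.595, -1.77, 0.001]
wrist_force: [-0.1, -0.5, -0.8]
gripper_width: 0.454
gripper_force: 0.0
```

>>> {"fn": "step_arm", "kwargs": {
  "series": [
    [[0, 0, 0, 0, 0, -0.149, 0.45], [0, 0, 0, 0, 0, -0.149, 0.45], [0, 0, 0, 0, 0, -0.149, 0.45], [0, 0, 0, 0, 0, -0.149, 0.45], [0, 0, 0, 0, 0, -0.149, 0.45], [0, 0, 0, 0, 0, -0.149, 0.45], [0, 0, 0, 0, 0, -0.149, 0.45], [0, 0, 0, 0, 0, -0.149, 0.45]]
  ]
}}

```text
t: 34.1
position: [535.9, -111.7, 109.5]
eef_rot: [-1.154, -2.921, 0.0]
wrist_force: [0.5, -0.1, 0.2]
gripper_width: 0.448
gripper_force: 0.0
```

>>> {"fn": "step_arm", "kwargs": {
  "series": [
    [[0, 0, 0, 0, 0, -0.149, 0.45], [0, 0, 0, 0, 0, -0.149, 0.45], [25, 26, 0, 0, 0, 0, 0.45], [29, 30, 0, 0, 0, 0, 0.45], [29, 30, 0, 0, 0, 0, 0.45], [29, 30, 0, 0, 0, 0, 0.45], [0, 0, 0, 0, 0, 0, 0.45]]
  ]
}}

```text
t: 34.8
position: [485.7, 46.8, 109.5]
eef_rot: [-0.707, -3.059, -0.002]
wrist_force: [-0.5, -0.3, 0.5]
gripper_width: 0.45
gripper_force: 0.0
```

Run:
```python
from h import *
print(monitor.read_state()["joint_positions"].round(2))
p,d=snap("top")
for b in boats(p,(130,150,375,300)): print(b[0].round(1),round(b[1],1),b[3].round(1))
print("B",go(438.8,197.5,110,np.radians(153.7+90)))
```

```text
[-0.5   0.25  0.31  2.12 -0.11  0.79  1.  ]
[406.1 351.1] 70.0 [45.9 23.6]
[ 537.  -113.9] 179.8 [44.8 22.5]
[ 610.9 -114.3] -179.7 [43.  21.2]
[608.8 -52.7] 179.3 [45.  21.9]
[609.    9.6] 179.3 [43.1 23. ]
B (array([110.7, 116.1,  -0.3]), array([ 0.   , -0.001,  0.003]), 1.0)
```

>>> {"fn": "step_arm", "kwargs": {
  "series": [
    [[27, 29, 0, 0, 0, 0, 0.45], [28, 29, 0, 0, 0, 0, 0.45], [28, 29, 0, 0, 0, 0, 0.45], [28, 29, 0, 0, 0, 0.003, 0.45], [0, 0, 0, 0, 0, 0, 0.45], [0, 0, 0, 0, 0, 0, 0.45], [0, 0, 0, 0, 0, 0, 0.45]]
  ]
}}

```text
t: 35.55
position: [440.1, 193.5, 109.9]
eef_rot: [-0.725, -3.057, 0.001]
wrist_force: [-0.1, 0.3, 0.4]
gripper_width: 0.446
gripper_force: 0.0
```

Run:
```python
from h import *
print(monitor.read_state()["joint_positions"].round(2))
print("B",go(438.8,197.5,25,np.radians(153.7+90)))
```

```text
[-0.75  0.23  0.23  2.13 -0.08  0.78  0.63]
B (array([ 3. ,  3. , 84.9]), array([-0.001, -0.   , -0.007]), 0.63)
```

>>> {"fn": "step_arm", "kwargs": {
  "series": [
    [[3, 2.7, 0, 0, 0, -0.007, 0.45], [0, 0, 25, 0, 0, 0, 0.45], [0, 0, 25, 0, 0, 0, 0.45], [0, 0, 20, 0, 0, 0, 0.45], [0, 0, 10, 0, 0, 0, 0.45], [0, 0, 4.5, 0, 0, 0, 0.45], [0, 0, 0, 0, 0, 0, 0.45]]
  ]
}}

```text
t: 36.25
position: [438.3, 198.5, 25.6]
eef_rot: [-0.712, -3.059, 0.001]
wrist_force: [-0.3, -0.2, 0.1]
gripper_width: 0.452
gripper_force: 0.0
```

>>> {"fn": "step_arm", "kwargs": {
  "series": [
    [[0, 0, 0, 0, 0, 0, 0], [0, 0, 0, 0, 0, 0, 0], [0, 0, 0, 0, 0, 0, 0], [0, 0, 0, 0, 0, 0, 0], [0, 0, 0, 0, 0, 0, 0]]
  ]
}}

```text
t: 36.75
position: [438.5, 199.1, 26.2]
eef_rot: [0.711, 3.06, 0.001]
wrist_force: [-0.5, -0.5, 7.1]
gripper_width: 0.253
gripper_force: 30.0
```

>>> {"fn": "step_arm", "kwargs": {
  "series": [
    [[0, 0, -15, 0, 0, 0, 0], [0, 0, -25, 0, 0, 0, 0], [0, 0, -25, 0, 0, 0, 0], [0, 0, -20, 0, 0, 0, 0], [0, 0, 0, 0, 0, 0, 0], [0, 0, 0, 0, 0, 0, 0]]
  ]
}}

```text
t: 37.35
position: [438.2, 199.0, 110.7]
eef_rot: [0.711, 3.06, 0.001]
wrist_force: [-0.9, 0.6, -1.6]
gripper_width: 0.252
gripper_force: 30.0
```

Run:
```python
from h import *
print("->",go(536,-50.2,110,np.radians(90)))
```

```text
-> (array([ -97.8, -249.2,    0.7]), array([ 0.001,  0.   , -0.457]), 0.63)
```

>>> {"fn": "step_arm", "kwargs": {
  "series": [
    [[0, 0, 0, 0, 0, -0.115, 0], [0, 0, 0, 0, 0, -0.114, 0], [0, 0, 0, 0, 0, -0.114, 0], [0, 0, 0, 0, 0, -0.114, 0], [-12, -30, 0, 0, 0, 0, 0], [-14, -36, 0, 0, 0, 0, 0], [-14, -36, 0, 0, 0, 0, 0], [-14, -36, 0, 0, 0, 0, 0]]
  ]
}}

```text
t: 38.15
position: [491.9, 59.3, 109.4]
eef_rot: [0.001, -3.14, 0.001]
wrist_force: [-0.1, -0.5, -0.8]
gripper_width: 0.253
gripper_force: 30.0
```

>>> {"fn": "step_arm", "kwargs": {
  "series": [
    [[-14, -36, 0, 0, 0, 0, 0], [-14, -36, 0, 0, 0, 0, 0], [-15.5, -39, 0, 0, 0, 0, 0], [0, 0, 0, 0, 0, 0, 0], [0, 0, 0, 0, 0, 0, 0], [0, 0, 0, 0, 0, 0, 0]]
  ]
}}

```text
t: 38.75
position: [535.0, -49.2, 109.7]
eef_rot: [0.002, -3.14, -0.0]
wrist_force: [-0.4, 0.4, -0.3]
gripper_width: 0.254
gripper_force: 30.0
```

Run:
```python
from h import *
print(monitor.read_state()["joint_positions"].round(2))
print("->",go(536,-49.7,35,np.radians(90)))
```

```text
[-0.27  0.32  0.29  2.02 -0.12  0.82  1.66]
-> (array([-1. , -0.5, 74.7]), array([ 0.   , -0.002,  0.001]), 1.66)
```

>>> {"fn": "step_arm", "kwargs": {
  "series": [
    [[-1, -0.2, 20, 0, -0.002, 0.001, 0], [0, 0, 20, 0, 0, 0, 0], [0, 0, 15, 0, 0, 0, 0], [0, 0, 5, 0, 0, 0, 0], [0, 0, 5, 0, 0, 0, 0], [0, 0, 4.5, 0, 0, 0, 0], [0, 0, 3, 0, 0, 0, 0], [0, 0, 2.5, 0, 0, 0, 0]]
  ]
}}

```text
t: 39.55
position: [537.0, -50.2, 35.7]
eef_rot: [0.001, 3.139, 0.0]
wrist_force: [-0.2, 0.1, -0.1]
gripper_width: 0.258
gripper_force: 30.0
```

>>> {"fn": "step_arm", "kwargs": {
  "series": [
    [[0, 0, 0, 0, 0, 0, 0], [0, 0, 0, 0, 0, 0, 0]]
  ]
}}

```text
t: 39.75
position: [536.9, -50.4, 35.7]
eef_rot: [0.001, 3.14, -0.0]
wrist_force: [0.5, 0.3, -0.5]
gripper_width: 0.254
gripper_force: 30.0
```

>>> {"fn": "step_arm", "kwargs": {
  "series": [
    [[0, 0, 1.5, 0, 0, 0, 0], [0, 0, 0, 0, 0, 0, 0.42], [0, 0, 0, 0, 0, 0, 0.42], [0, 0, 0, 0, 0, 0, 0.42], [0, 0, -20, 0, 0, 0, 0.45], [0, 0, -30, 0, 0, 0, 0.45], [0, 0, -26, 0, 0, 0, 0.45], [0, 0, 0, 0, 0, 0, 0.45]]
  ]
}}

```text
t: 40.55
position: [538.5, -50.5, 113.2]
eef_rot: [0.001, 3.135, 0.001]
wrist_force: [-0.1, 0.3, -0.9]
gripper_width: 0.45
gripper_force: 0.0
```

Run:
```python
from h import *
p,d=snap("top","t2")
for b in boats(p,(130,150,375,310)): print(b[0].round(1),round(b[1],1),b[2],b[3].round(1))
ps,d2=snap("scene","s2"); u,v=proj("scene",[[406,351,30]])[0].astype(int); print(u,v)
w=[cv2.resize(a,(400,400),interpolation=cv2.INTER_CUBIC) for a in (ps[v-30:v+30,u-30:u+30],p[255:295,155:195])]
cv2.imwrite("pics/g4.png",np.hstack(w)[:,:,::-1])
print("A",go(406.1,351.6,110,np.radians(70+90)))
```

```text
[406.  351.1] 70.0 [np.float64(0.0), np.float64(1.0)] [46.  23.4]
499 226
A (array([ 3.329e+02, -2.603e+02,  3.000e-01]), array([0.003, 0.002, 1.919]), 1.66)
```

View pics/g4.png

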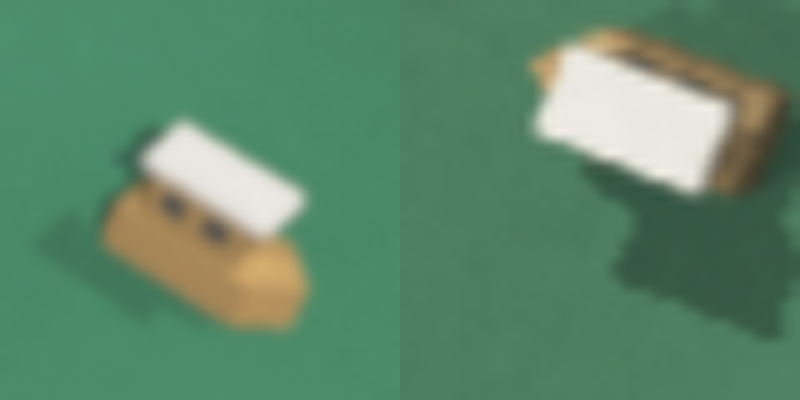

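Boat A stands upright (left half 210,230) with its bow at about +y, yaw 70°.

>>> {"fn": "step_arm", "kwargs": {
  "series": [
    [[0, 0, 0, 0.003, 0.002, 0.148, 0.45], [0, 0, 0, 0, 0, 0.148, 0.45], [0, 0, 0, 0, 0, 0.148, 0.45], [0, 0, 0, 0, 0, 0.148, 0.45], [0, 0, 0, 0, 0, 0.148, 0.45], [0, 0, 0, 0, 0, 0.148, 0.45], [0, 0, 0, 0, 0, 0.148, 0.45]]
  ]
}}

```text
t: 41.35
position: [536.0, -50.4, 108.9]
eef_rot: [-1.565, -2.724, 0.006]
wrist_force: [-0.1, 0.2, -0.5]
gripper_width: 0.446
gripper_force: 0.0
```

>>> {"fn": "step_arm", "kwargs": {
  "series": [
    [[0, 0, 0, 0, 0, 0.148, 0.45], [0, 0, 0, 0, 0, 0.148, 0.45], [0, 0, 0, 0, 0, 0.147, 0.45], [0, 0, 0, 0, 0, 0.147, 0.45], [0, 0, 0, 0, 0, 0.147, 0.45], [0, 0, 0, 0, 0, 0.147, 0.45], [0, 0, 0, 0, 0, 0, 0.45]]
  ]
}}

```text
t: 42.05
position: [536.1, -50.4, 109.0]
eef_rot: [2.575, 1.796, -0.007]
wrist_force: [-0.6, 0.2, -0.6]
gripper_width: 0.449
gripper_force: 0.0
```

>>> {"fn": "step_arm", "kwargs": {
  "series": [
    [[27, -21, 0, 0, 0, 0, 0.45], [30, -24, 0, 0, 0, 0, 0.45], [30, -24, 0, 0, 0, 0, 0.45], [30, -24, 0, 0, 0, 0, 0.45], [30, -24, 0, 0, 0, 0, 0.45], [30, -24, 0, 0, 0, 0, 0.45], [30, -23, 0, 0, 0, 0, 0.45]]
  ]
}}

```text
t: 42.75
position: [452.5, 201.6, 108.9]
eef_rot: [2.567, 1.806, -0.004]
wrist_force: [0.3, 0.6, -0.1]
gripper_width: 0.446
gripper_force: 0.0
```

>>> {"fn": "step_arm", "kwargs": {
  "series": [
    [[30, -23, 0, 0, 0, 0, 0.45], [30, -23, 0, 0, 0, 0, 0.45], [30, -23, 0, 0, 0, 0, 0.45], [30, -23, 0, 0, 0, 0, 0.45], [0, 0, 0, 0, 0, 0, 0.45], [0, 0, 0, 0, 0, 0, 0.45], [0, 0, 0, 0, 0, 0, 0.45]]
  ]
}}

```text
t: 43.45
position: [408.6, 343.3, 108.7]
eef_rot: [2.571, 1.801, -0.004]
wrist_force: [0.1, -0.7, 0.4]
gripper_width: 0.452
gripper_force: 0.0
```

Run:
```python
from h import *
print(monitor.read_state()["joint_positions"].round(2))
print("A",go(406.3,351.8,25,np.radians(70+90)))
p,d=snap("top","t3")
for b in boats(p,(130,150,375,310)): print(b[0].round(1),round(b[1],1),b[2],b[3].round(1))
```

```text
[-1.37  0.37  0.67  2.04 -0.31  0.83 -0.86]
A (array([ 7.2, -5. , 83.7]), array([0.001, 0.004, 0.   ]), -0.86)
[404.5 348.1] -103.8 [np.float64(0.0), np.float64(0.0)] [40.5 23.9]
[ 537.3 -113.5] -179.7 [np.float64(1.0), np.float64(1.0)] [45.1 23.7]
[539.2 -52.4] -180.0 [np.float64(1.0), np.float64(1.0)] [44.9 23.7]
[608.5 -52.5] 175.9 [np.float64(1.0), np.float64(1.0)] [45.7 23.3]
[ 610.  -113.3] -178.8 [np.float64(1.0), np.float64(1.0)] [47. 23.]
[609.4   9.6] 179.6 [np.float64(1.0), np.float64(1.0)] [45.1 22.9]
```

>>> {"fn": "step_arm", "kwargs": {
  "series": [
    [[7, -5, 0, 0, 0.004, 0, 0.45], [0, 0, 25, 0, 0, 0, 0.45], [0, 0, 25, 0, 0, 0, 0.45], [0, 0, 19, 0, 0, 0, 0.45], [0, 0, 10, 0, 0, 0, 0.45], [0, 0, 4.5, 0, 0, 0, 0.45], [0, 0, 0, 0, 0, 0, 0.45]]
  ]
}}

```text
t: 44.2
position: [406.2, 352.8, 25.5]
eef_rot: [-2.574, -1.8, -0.002]
wrist_force: [-0.0, 0.7, 0.4]
gripper_width: 0.448
gripper_force: 0.0
```

>>> {"fn": "step_arm", "kwargs": {
  "series": [
    [[0, 0, 0, 0, 0, 0, 0], [0, 0, 0, 0, 0, 0, 0], [0, 0, 0, 0, 0, 0, 0], [0, 0, 0, 0, 0, 0, 0], [0, 0, 0, 0, 0, 0, 0]]
  ]
}}

```text
t: 44.7
position: [406.2, 353.3, 26.0]
eef_rot: [-2.573, -1.801, -0.003]
wrist_force: [-1.7, -0.2, 7.3]
gripper_width: 0.251
gripper_force: 30.0
```

>>> {"fn": "step_arm", "kwargs": {
  "series": [
    [[0, 0, -15, 0, 0, 0, 0], [0, 0, -25, 0, 0, 0, 0], [0, 0, -25, 0, 0, 0, 0], [0, 0, -20, 0, 0, 0, 0], [0, 0, 0, 0, 0, 0, 0], [0, 0, 0, 0, 0, 0, 0]]
  ]
}}

```text
t: 45.3
position: [405.9, 353.2, 111.1]
eef_rot: [-2.573, -1.801, -0.003]
wrist_force: [-0.1, 0.2, -0.9]
gripper_width: 0.256
gripper_force: 30.0
```

Run:
```python
from h import *
s=monitor.read_state()
A=R.from_rotvec(s["eef_rot"]); print("shift first:",A.inv().apply(np.array([522,12.2,110])-s["position"]).round(1))
print("->",go(522,12.2,110,np.radians(90)))
```

```text
shift first: [-280.6  225.8    0.5]
-> (array([116.1, 341. ,   1.1]), array([-1.000e-03, -2.000e-03,  1.221e+00]), -0.88)
```

>>> {"fn": "step_arm", "kwargs": {
  "series": [
    [[-20, 16, 0, 0, 0, 0, 0], [-29, 23, 0, 0, 0, 0, 0], [-29, 23, 0, 0, 0, 0, 0], [-29, 23, 0, 0, 0, 0, 0], [-29, 23, 0, 0, 0, 0, 0], [-29, 23, 0, 0, 0, 0, 0], [-29, 23, 0, 0, 0, 0, 0], [-29, 23, 0, 0, 0, 0, 0]]
  ]
}}

```text
t: 46.1
position: [495.5, 81.1, 109.7]
eef_rot: [-2.574, -1.801, 0.0]
wrist_force: [0.4, 0.1, 0.1]
gripper_width: 0.254
gripper_force: 30.0
```

>>> {"fn": "step_arm", "kwargs": {
  "series": [
    [[-29, 24, 0, 0, 0, 0, 0], [-28, 25, 0, 0, 0, 0.121, 0], [0, 0, 0, 0, 0, 0.137, 0], [0, 0, 0, 0, 0, 0.137, 0], [0, 0, 0, 0, 0, 0.137, 0], [0, 0, 0, 0, 0, 0.137, 0], [0, 0, 0, 0, 0, 0.137, 0], [0, 0, 0, 0, 0, 0.137, 0]]
  ]
}}

```text
t: 46.9
position: [521.7, 12.2, 109.6]
eef_rot: [-3.112, -0.426, 0.0]
wrist_force: [0.3, 0.2, -0.2]
gripper_width: 0.254
gripper_force: 30.0
```

>>> {"fn": "step_arm", "kwargs": {
  "series": [
    [[0, 0, 0, 0, 0, 0.137, 0], [0, 0, 0, 0, 0, 0.141, 0], [0, 0, 0, 0, 0, 0, 0], [0, 0, 0, 0, 0, 0, 0], [0, 0, 0, 0, 0, 0, 0]]
  ]
}}

```text
t: 47.4
position: [522.1, 12.3, 110.1]
eef_rot: [-3.141, -0.005, -0.001]
wrist_force: [0.4, -0.1, -0.4]
gripper_width: 0.25
gripper_force: 30.0
```

Run:
```python
from h import *
print(monitor.read_state()["joint_positions"].round(2))
print("->",go(522,12,35,np.radians(90)))
```

```text
[-0.97  0.5   1.06  2.08 -0.57  0.89 -1.15]
-> (array([-0.1,  0.3, 75.1]), array([-0.001, -0.   ,  0.003]), -1.15)
```

>>> {"fn": "step_arm", "kwargs": {
  "series": [
    [[0, -0.3, 20, 0, 0, 0.003, 0], [0, 0, 20, 0, 0, 0, 0], [0, 0, 15, 0, 0, 0, 0], [0, 0, 5, 0, 0, 0, 0], [0, 0, 5, 0, 0, 0, 0], [0, 0, 5, 0, 0, 0, 0], [0, 0, 3, 0, 0, 0, 0], [0, 0, 2.5, 0, 0, 0, 0]]
  ]
}}

```text
t: 48.2
position: [522.6, 12.8, 34.8]
eef_rot: [-3.141, 0.004, -0.002]
wrist_force: [-0.1, -0.2, -0.6]
gripper_width: 0.252
gripper_force: 30.0
```

>>> {"fn": "step_arm", "kwargs": {
  "series": [
    [[0, 0, 0, 0, 0, 0, 0], [0, 0, 0, 0, 0, 0, 0]]
  ]
}}

```text
t: 48.4
position: [522.5, 12.7, 34.9]
eef_rot: [-3.141, 0.005, -0.002]
wrist_force: [-0.1, -0.3, 0.1]
gripper_width: 0.251
gripper_force: 30.0
```

>>> {"fn": "step_arm", "kwargs": {
  "series": [
    [[0, 0, 1, 0, 0, 0, 0], [0, 0, 0, 0, 0, 0, 0.42], [0, 0, 0, 0, 0, 0, 0.42], [0, 0, 0, 0, 0, 0, 0.42], [0, 0, -20, 0, 0, 0, 0.45], [0, 0, -30, 0, 0, 0, 0.45], [0, 0, -40, 0, 0, 0, 0.6], [0, 0, -40, 0, 0, 0, 1]]
  ]
}}

```text
t: 49.2
position: [521.8, 12.2, 165.0]
eef_rot: [-3.141, 0.006, 0.0]
wrist_force: [1.0, 1.1, 0.1]
gripper_width: 0.585
gripper_force: 0.0
```

>>> {"fn": "step_arm", "kwargs": {
  "series": [
    [[0, 0, -35, 0, 0, -0.13, 1], [0, 0, 0, 0, 0, -0.145, 1], [0, 0, 0, 0, 0, -0.145, 1], [0, 0, 0, 0, 0, -0.145, 1], [0, 0, 0, 0, 0, -0.145, 1], [0, 0, 0, 0, 0, -0.145, 1], [0, 0, 0, 0, 0, -0.145, 1], [0, 0, 0, 0, 0, -0.145, 1]]
  ]
}}

```text
t: 50.0
position: [522.1, 12.5, 198.8]
eef_rot: [-2.638, -1.705, -0.002]
wrist_force: [0.4, 0.3, -0.1]
gripper_width: 1.001
gripper_force: 0.0
```

>>> {"fn": "step_arm", "kwargs": {
  "series": [
    [[0, 0, 0, 0, 0, -0.145, 1], [0, 0, 0, 0, 0, -0.145, 1], [0, 0, 0, 0, 0, -0.135, 1], [0, 0, 0, 0, 0, 0, 1], [0, 0, 0, 0, 0, 0, 1]]
  ]
}}

```text
t: 50.5
position: [522.2, 12.4, 198.8]
eef_rot: [-2.231, -2.212, -0.002]
wrist_force: [0.3, -0.4, 0.2]
gripper_width: 1.001
gripper_force: 0.0
```

Run:
```python
from h import *
print(monitor.read_state()["joint_positions"].round(2))
print("blue",go(587,-378.7,200,0))
```

```text
[-0.85  0.23  0.83  1.99 -0.2   1.    0.06]
blue (array([-391.1,   64.8,   -1.2]), array([ 0.001, -0.001, -0.008]), 0.06)
```

>>> {"fn": "step_arm", "kwargs": {
  "series": [
    [[-31, 5, 0, 0, 0, -0.008, 1], [-36, 6, 0, 0, 0, 0, 1], [-36, 6, 0, 0, 0, 0, 1], [-36, 6, 0, 0, 0, 0, 1], [-36, 6, 0, 0, 0, 0, 1], [-36, 6, 0, 0, 0, 0, 1], [-36, 6, 0, 0, 0, 0, 1], [-36, 6, 0, 0, 0, 0, 1]]
  ]
}}

```text
t: 51.3
position: [570.3, -271.6, 198.4]
eef_rot: [-2.221, -2.222, -0.001]
wrist_force: [-0.9, 0.2, 0.8]
gripper_width: 1.001
gripper_force: 0.0
```

>>> {"fn": "step_arm", "kwargs": {
  "series": [
    [[-36, 6, 0, 0, 0, 0, 1], [-36, 6, 0, 0, 0, 0, 1], [-36, 6, 0, 0, 0, 0, 1], [0, 0, 0, 0, 0, 0, 1], [0, 0, 0, 0, 0, 0, 1], [0, 0, 0, 0, 0, 0, 1]]
  ]
}}

```text
t: 51.9
position: [588.8, -377.0, 198.2]
eef_rot: [-2.217, -2.225, -0.002]
wrist_force: [-0.1, 0.2, 0.5]
gripper_width: 1.0
gripper_force: 0.0
```

Run:
```python
from h import *
print(monitor.read_state()["joint_positions"].round(2))
print("blue",go(587,-378.7,38,0))
p,d=snap("top","t4")
for b in boats(p,(130,150,375,310)): print(b[0].round(1),round(b[1],1),b[3].round(1))
s,ds=snap("scene","s4")
u,v=[int(x) for x in proj("scene",[[587,-379,80]])[0]]
a=cv2.resize(s[v-60:v+60,u-60:u+60],(400,400)); 
cv2.imwrite("pics/g5.png",np.hstack([a,cv2.resize(p[165:250,290:375],(400,400))])[:,:,::-1])
```

```text
[-0.04  0.58  0.78  1.58 -0.44  1.16  0.84]
blue (array([ -1.7,  -1.8, 160.2]), array([ 0.   , -0.001,  0.003]), 0.84)
[522.7  11.9] 178.1 [45.4 22.2]
[ 537.3 -113.5] -179.7 [45.1 23.7]
[538.9 -52.4] -178.6 [44.9 23.7]
[608.2 -52.3] 177.5 [45.2 22.9]
[ 609.9 -114.2] -178.5 [46.2 21.4]
[607.6   9.6] 179.9 [45.1 23.1]
```

View pics/g5.png

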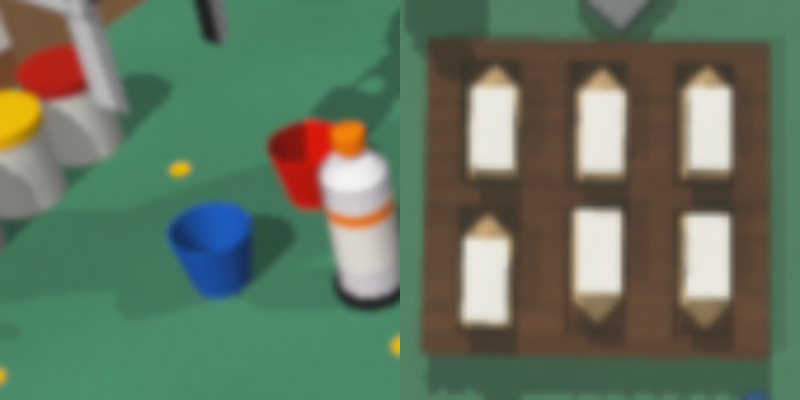

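All six boats are in pockets (right half), and the blue cup stands clear below the open fingers (left half 215,250). Down on the blue cup.

>>> {"fn": "step_arm", "kwargs": {
  "series": [
    [[-1.7, -1.5, 30, 0, 0, 0, 1], [0, 0, 40, 0, 0, 0, 1], [0, 0, 40, 0, 0, 0, 1], [0, 0, 30, 0, 0, 0, 1], [0, 0, 15, 0, 0, 0, 1], [0, 0, 5, 0, 0, 0, 1], [0, 0, 0, 0, 0, 0, 1]]
  ]
}}

```text
t: 52.7
position: [587.6, -379.7, 39.1]
eef_rot: [2.216, 2.226, 0.002]
wrist_force: [0.2, -0.7, -0.6]
gripper_width: 1.002
gripper_force: 0.0
```

>>> {"fn": "step_arm", "kwargs": {
  "series": [
    [[0, 0, 0, 0, 0, 0, 0.75], [0, 0, 0, 0, 0, 0, 0.6], [0, 0, 0, 0, 0, 0, 0.6], [0, 0, 0, 0, 0, 0, 0.6], [0, 0, 0, 0, 0, 0, 0.6], [0, 0, 0, 0, 0, 0, 0.6]]
  ]
}}

```text
t: 53.3
position: [587.5, -379.9, 39.1]
eef_rot: [2.216, 2.226, 0.003]
wrist_force: [-2.1, 1.3, 6.1]
gripper_width: 0.679
gripper_force: 30.0
```

>>> {"fn": "step_arm", "kwargs": {
  "series": [
    [[0, 0, -10, 0, 0, 0, 0.6], [0, 0, -20, 0, 0, 0, 0.6], [0, 0, -30, 0, 0, 0, 0.6], [0, 0, -30, 0, 0, 0, 0.6], [0, 0, 0, 0, 0, 0, 0.6], [0, 0, 0, 0, 0, 0, 0.6]]
  ]
}}

```text
t: 53.9
position: [587.5, -379.9, 129.4]
eef_rot: [2.216, 2.225, 0.003]
wrist_force: [0.6, 0.5, -0.9]
gripper_width: 0.679
gripper_force: 30.0
```

Run:
```python
from h import *
print(monitor.read_state()["joint_positions"].round(2))
print("->red",go(461,-382,128,0))
p,d=snap("top"); s,ds=snap("scene","s5")
u,v=[int(x) for x in proj("scene",[[587,-379,110]])[0]]
cv2.imwrite("pics/g6.png",cv2.resize(s[v-60:v+60,u-75:u+75],(600,480))[:,:,::-1])
hsv=cv2.cvtColor(p,cv2.COLOR_RGB2HSV).astype(int);H,S=hsv[...,0],hsv[...,1]
k=np.zeros(H.shape,bool);k[230:275,440:480]=1
for c,x in blobs(((H>172)|(H<8))&(S>120)&k,30,900):
    print(cv2.minEnclosingCircle(c),toplane("top",[cv2.minEnclosingCircle(c)[0]],55), cv2.boundingRect(c))
```

```text
[-0.01  0.64  0.74  1.64 -0.49  1.05  0.88]
->red (array([  -2.1, -126.5,    1.4]), array([ 0.002, -0.001,  0.004]), 0.88)
```

View pics/g6.png

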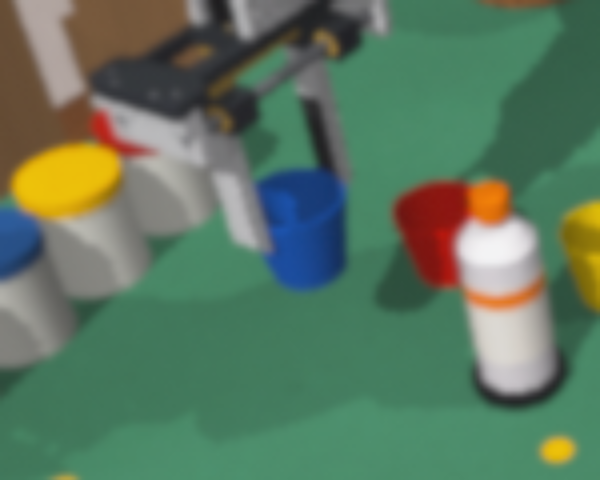

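The blue cup is held upright (crop 300,230), and the red cup is at (435,230).

>>> {"fn": "step_arm", "kwargs": {
  "series": [
    [[0, -22, 0, 0.002, 0, 0.004, 0.6], [0, -30, 0, 0, 0, 0, 0.6], [-1, -30, 0, 0, 0, 0, 0.6], [-1, -30, 0, 0, 0, 0, 0.6], [0, -14, 0, 0, 0, 0, 0.6], [0, 0, 0, 0, 0, 0, 0.6], [0, 0, 0, 0, 0, 0, 0.6], [0, 0, 0, 0, 0, 0, 0.6]]
  ]
}}

```text
t: 54.8
position: [462.5, -381.6, 128.3]
eef_rot: [-2.219, -2.222, 0.001]
wrist_force: [-0.2, -0.8, -1.0]
gripper_width: 0.677
gripper_force: 30.0
```

Run:
```python
from h import *
print("->red",go(461.2,-382,65,0))
```

```text
->red (array([-0.4, -1.3, 63.3]), array([-0.001, -0.001,  0.002]), 0.98)
```

>>> {"fn": "step_arm", "kwargs": {
  "series": [
    [[-0.2, -1, 15, 0, 0, 0, 0.6], [0, 0, 15, 0, 0, 0, 0.6], [0, 0, 12, 0, 0, 0, 0.6], [0, 0, 10, 0, 0, 0, 0.6], [0, 0, 7, 0, 0, 0, 0.6], [0, 0, 4, 0, 0, 0, 0.6], [0, 0, 0, 0, 0, 0, 0.6]]
  ]
}}

```text
t: 55.5
position: [459.9, -382.1, 65.2]
eef_rot: [-2.22, -2.22, 0.001]
wrist_force: [0.1, 0.6, -0.4]
gripper_width: 0.679
gripper_force: 30.0
```

>>> {"fn": "step_arm", "kwargs": {
  "series": [
    [[0, 0, 2, 0, 0, 0, 0.6], [0, 0, 1.5, 0, 0, 0, 0.6], [0, 0, 0, 0, 0, 0, 0.6]]
  ]
}}

```text
t: 55.8
position: [460.2, -382.1, 62.2]
eef_rot: [-2.22, -2.221, 0.0]
wrist_force: [0.7, -0.3, 0.9]
gripper_width: 0.682
gripper_force: 30.0
```

>>> {"fn": "step_arm", "kwargs": {
  "series": [
    [[0, 0, 0.5, 0, 0, 0, 0.6], [0, 0, 0, 0, 0, 0, 0.72], [0, 0, 0, 0, 0, 0, 0.9], [0, 0, 0, 0, 0, 0, 0.9], [0, 0, -20, 0, 0, 0, 0.95], [0, 0, -35, 0, 0, 0, 1], [0, 0, -35, 0, 0, 0, 1], [0, 0, 0, 0, 0, 0, 1]]
  ]
}}

```text
t: 56.6
position: [461.6, -383.8, 155.6]
eef_rot: [2.219, 2.218, 0.002]
wrist_force: [-0.2, -0.2, -0.5]
gripper_width: 0.999
gripper_force: 0.0
```

Run:
```python
from h import *
p,d=snap("top","t6"); s,ds=snap("scene","s6")
u,v=[int(x) for x in proj("scene",[[461,-382,60]])[0]]
a=cv2.resize(s[v-50:v+50,u-50:u+60],(440,400)); b=cv2.resize(p[225:285,395:485],(360,240))
cv2.imwrite("pics/g7.png",np.hstack([a,np.vstack([b,np.zeros((160,360,3),np.uint8)])])[:,:,::-1])
st=monitor.read_state(); print(st["joint_positions"].round(2),st["position"]); print("yel",go(428.7,-265,135,np.pi/2))
hsv=cv2.cvtColor(p,cv2.COLOR_RGB2HSV).astype(int);H,S=hsv[...,0],hsv[...,1]
k=np.zeros(H.shape,bool);k[240:285,395:435]=1
for c,x in blobs((H>=20)&(H<=32)&(S>120)&k,30,900): print(toplane("top",[cv2.minEnclosingCircle(c)[0]],55),len(x))
```

```text
[-0.03  0.46  0.81  1.87 -0.4   0.98  0.96] [ 460.57899126 -382.08794454  151.95967096]
yel (array([ -31.9, -117.1,   17. ]), array([-0.000e+00, -1.000e-03,  1.571e+00]), 0.96)
[[ 428.67884208 -265.25032373]] 503
```

View pics/g7.png

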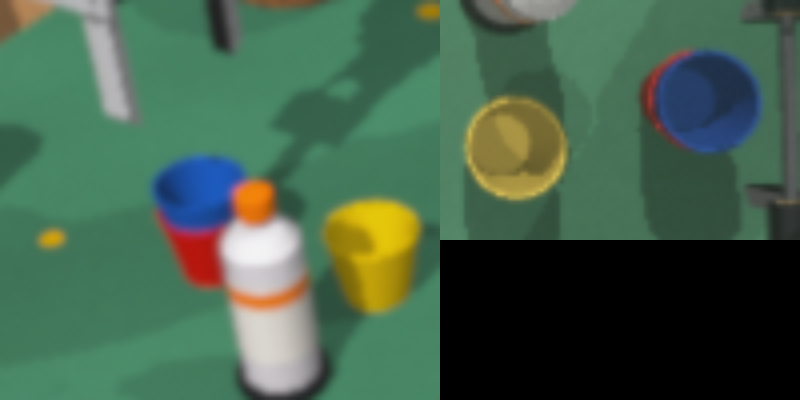

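Blue is nested upright in red (crop 200,220), and yellow is free at (372,250). Next is yellow.

>>> {"fn": "step_arm", "kwargs": {
  "series": [
    [[0, 0, 0, 0, 0, 0.143, 1], [0, 0, 0, 0, 0, 0.143, 1], [0, 0, 0, 0, 0, 0.143, 1], [0, 0, 0, 0, 0, 0.143, 1], [0, 0, 0, 0, 0, 0.143, 1], [0, 0, 0, 0, 0, 0.143, 1], [0, 0, 0, 0, 0, 0.143, 1], [0, 0, 0, 0, 0, 0.143, 1]]
  ]
}}

```text
t: 57.5
position: [459.7, -381.7, 150.3]
eef_rot: [-3.07, -0.656, 0.004]
wrist_force: [-0.2, -0.2, 0.1]
gripper_width: 1.001
gripper_force: 0.0
```

>>> {"fn": "step_arm", "kwargs": {
  "series": [
    [[0, 0, 0, 0, 0, 0.143, 1], [0, 0, 0, 0, 0, 0.142, 1], [0, 0, 0, 0, 0, 0.142, 1], [-10, -39, 0, 0, 0, 0, 1], [-11, -39, 0, 0, 0, 0, 1], [-11, -39, 0, 0, 0, 0, 1], [0, 0, 0, 0, 0, 0, 1], [0, 0, 0, 0, 0, 0, 1]]
  ]
}}

```text
t: 58.3
position: [428.4, -263.8, 151.0]
eef_rot: [-3.14, -0.004, 0.003]
wrist_force: [0.9, -0.0, 0.1]
gripper_width: 0.998
gripper_force: 0.0
```

Run:
```python
from h import *
st=monitor.read_state(); print(st["joint_positions"].round(2)); print("yel",go(428.7,-265,38.5,np.pi/2))
```

```text
[-0.57  0.55  1.34  2.08 -0.64  1.02 -0.47]
yel (array([  0.3,   1.2, 112.5]), array([-0.001,  0.002,  0.002]), -0.47)
```

Joint 3 is close to its range, so I'll turn back 0.7 rad. The grasp still clears the can.

>>> {"fn": "step_arm", "kwargs": {
  "series": [
    [[0, 0, 0, 0, 0, -0.14, 1], [0, 0, 0, 0, 0, -0.14, 1], [0, 0, 0, 0, 0, -0.14, 1], [0, 0, 0, 0, 0, -0.14, 1], [0, 0, 0, 0, 0, -0.14, 1], [0, 0, 0, 0, 0, 0, 1], [0, 0, 0, 0, 0, 0, 1]]
  ]
}}

```text
t: 59.0
position: [427.9, -266.1, 151.6]
eef_rot: [-2.953, -1.068, 0.001]
wrist_force: [-0.5, 0.2, -0.2]
gripper_width: 0.998
gripper_force: 0.0
```

Run:
```python
from h import *
st=monitor.read_state(); print(st["joint_positions"].round(2)); print("yel",go(428.7,-265,38.5,np.pi/2+.7))
```

```text
[-0.49  0.41  1.16  2.08 -0.46  0.95  0.04]
yel (array([  1.3,  -0.3, 113.1]), array([-0.001,  0.   , -0.006]), 0.04)
```

>>> {"fn": "step_arm", "kwargs": {
  "series": [
    [[1.3, -0.3, 20, 0, 0, 0, 1], [0, 0, 30, 0, 0, 0, 1], [0, 0, 30, 0, 0, 0, 1], [0, 0, 20, 0, 0, 0, 1], [0, 0, 9, 0, 0, 0, 1], [0, 0, 4, 0, 0, 0, 1], [0, 0, 0, 0, 0, 0, 1]]
  ]
}}

```text
t: 59.7
position: [428.9, -264.4, 38.9]
eef_rot: [-2.951, -1.074, 0.002]
wrist_force: [0.0, 0.2, 0.0]
gripper_width: 1.002
gripper_force: 0.0
```

>>> {"fn": "step_arm", "kwargs": {
  "series": [
    [[0, 0, 0, 0, 0, 0, 0.75], [0, 0, 0, 0, 0, 0, 0.6], [0, 0, 0, 0, 0, 0, 0.6], [0, 0, 0, 0, 0, 0, 0.6], [0, 0, 0, 0, 0, 0, 0.6], [0, 0, 0, 0, 0, 0, 0.6]]
  ]
}}

```text
t: 60.3
position: [429.2, -264.0, 39.1]
eef_rot: [-2.95, -1.077, 0.0]
wrist_force: [-1.4, 1.6, 7.3]
gripper_width: 0.684
gripper_force: 30.0
```

>>> {"fn": "step_arm", "kwargs": {
  "series": [
    [[0, 0, -10, 0, 0, 0, 0.6], [0, 0, -20, 0, 0, 0, 0.6], [0, 0, -35, 0, 0, 0, 0.6], [0, 0, -35, 0, 0, 0, 0.6], [0, 0, -12, 0, 0, 0, 0.6], [0, 0, 0, 0, 0, 0, 0.6], [0, 0, 0, 0, 0, 0, 0.6]]
  ]
}}

```text
t: 61.0
position: [428.9, -263.5, 150.2]
eef_rot: [-2.949, -1.078, 0.001]
wrist_force: [0.4, 0.5, -0.7]
gripper_width: 0.687
gripper_force: 30.0
```

Run:
```python
from h import *
st=monitor.read_state(); print(st["joint_positions"].round(2)); print("->",go(460.6,-382,150,np.pi/2+.7))
```

```text
[-0.49  0.4   1.15  2.08 -0.46  0.94  0.04]
-> (array([-52.1, 111.1,   0.2]), array([-0.002,  0.   ,  0.001]), 0.04)
```

>>> {"fn": "step_arm", "kwargs": {
  "series": [
    [[-13, 28, 0, 0, 0, 0, 0.6], [-13, 28, 0, 0, 0, 0, 0.6], [-13, 28, 0, 0, 0, 0, 0.6], [-13, 27, 0, 0, 0, 0, 0.6], [0, 0, 0, 0, 0, 0, 0.6], [0, 0, 0, 0, 0, 0, 0.6], [0, 0, 0, 0, 0, 0, 0.6], [0, 0, 0, 0, 0, 0, 0.6]]
  ]
}}

```text
t: 61.8
position: [460.7, -381.3, 150.2]
eef_rot: [-2.949, -1.078, 0.001]
wrist_force: [-1.1, -0.2, 0.9]
gripper_width: 0.683
gripper_force: 30.0
```

Run:
```python
from h import *
st=monitor.read_state(); print(st["joint_positions"].round(2)); print("->",go(460.6,-382,87,np.pi/2+.7))
```

```text
[-0.15  0.55  1.02  1.88 -0.55  1.03  0.23]
-> (array([-0.5,  0.4, 63.2]), array([-0.002,  0.   ,  0.001]), 0.23)
```

>>> {"fn": "step_arm", "kwargs": {
  "series": [
    [[-0.5, 0.4, 15, -0.002, 0, 0, 0.6], [0, 0, 15, 0, 0, 0, 0.6], [0, 0, 12, 0, 0, 0, 0.6], [0, 0, 10, 0, 0, 0, 0.6], [0, 0, 7, 0, 0, 0, 0.6], [0, 0, 4, 0, 0, 0, 0.6], [0, 0, 0, 0, 0, 0, 0.6]]
  ]
}}

```text
t: 62.5
position: [460.4, -383.1, 87.2]
eef_rot: [2.951, 1.077, -0.001]
wrist_force: [0.3, 0.9, -0.6]
gripper_width: 0.686
gripper_force: 30.0
```

>>> {"fn": "step_arm", "kwargs": {
  "series": [
    [[0, 0, 1.5, 0, 0, 0, 0.6], [0, 0, 1, 0, 0, 0, 0.6], [0, 0, 0, 0, 0, 0, 0.6]]
  ]
}}

```text
t: 62.8
position: [460.7, -383.2, 85.3]
eef_rot: [2.95, 1.077, 0.0]
wrist_force: [0.3, 1.0, -0.1]
gripper_width: 0.685
gripper_force: 30.0
```

>>> {"fn": "step_arm", "kwargs": {
  "series": [
    [[0, 0, 1.5, 0, 0, 0, 0.6], [0, 0, 0, 0, 0, 0, 0.6], [0, 0, 0, 0, 0, 0, 0.72], [0, 0, 0, 0, 0, 0, 0.9], [0, 0, -20, 0, 0, 0, 0.95], [0, 0, -35, 0, 0, 0, 1], [0, 0, -40, 0, 0, 0, 1], [0, 0, -20, 0, 0, 0, 1]]
  ]
}}

```text
t: 63.6
position: [460.9, -384.0, 201.5]
eef_rot: [2.949, 1.075, 0.002]
wrist_force: [-0.5, 0.0, -0.2]
gripper_width: 0.996
gripper_force: 0.0
```

Run:
```python
from h import *
p,d=snap("top","t7"); s,ds=snap("scene","s7")
u,v=[int(x) for x in proj("scene",[[461,-382,60]])[0]]
a=cv2.resize(s[v-50:v+50,u-50:u+60],(440,400)); u,v=[int(x) for x in proj("scene",[[572,-50,30]])[0]]
cv2.imwrite("pics/g8.png",np.hstack([a,cv2.resize(s[v-45:v+45,u-40:u+40],(355,400))])[:,:,::-1])
# heights of roofs and nozzle by depth (top)
K,D,T=cal("top")
for c,x in roofs(p,(290,165,375,245)):
    w,a_,sz=pose("top",x,52); r=cv2.undistortPoints(x.astype(float).reshape(-1,1,2),K,D).reshape(-1,2); z=d[x[:,1],x[:,0]]
    P=(np.c_[r,np.ones(len(r))]*z[:,None])@T[:3,:3].T+T[:3,3]; 
    print("roof",w.round(1),np.median(P[z>0,2]).round(1))
hsv=cv2.cvtColor(p,cv2.COLOR_RGB2HSV).astype(int);H,S,V=hsv[...,0],hsv[...,1],hsv[...,2]
k=np.zeros(H.shape,bool);k[205:235,410:440]=1
for c,x in blobs((H<16)&(S>130)&(V>150)&k,10,300): print("nozzle",len(x),toplane("top",[x.mean(0),cv2.minEnclosingCircle(c)[0]],152))
hs=cv2.cvtColor(s,cv2.COLOR_RGB2HSV).astype(int); k[:]=0;k[130:152,228:250]=1
for c,x in blobs((hs[...,0]<16)&(hs[...,1]>130)&(hs[...,2]>150)&k,10,400):
    print("sc noz",len(x),cv2.boundingRect(c),toplane("scene",[x.mean(0)],144))
print("bases can foot px"); st=monitor.read_state(); print(st["joint_positions"].round(2),st["position"])
```

```text
roof [522.4  11.4] 52.0
roof [ 536.9 -113. ] 51.7
roof [538.4 -52.3] 51.9
roof [607.3 -52.2] 51.4
roof [ 609.  -113.5] 51.7
roof [607.    9.3] 51.9
nozzle 69 [[ 534.69897155 -268.35049598]
 [ 535.02605104 -268.43542666]]
sc noz 89 (234, 135, 10, 11) [[ 533.01248348 -269.15135151]]
bases can foot px
[-0.19  0.5   1.07  1.83 -0.49  1.11  0.18] [ 461.4887258  -384.11993941  201.31275394]
```

View pics/g8.png

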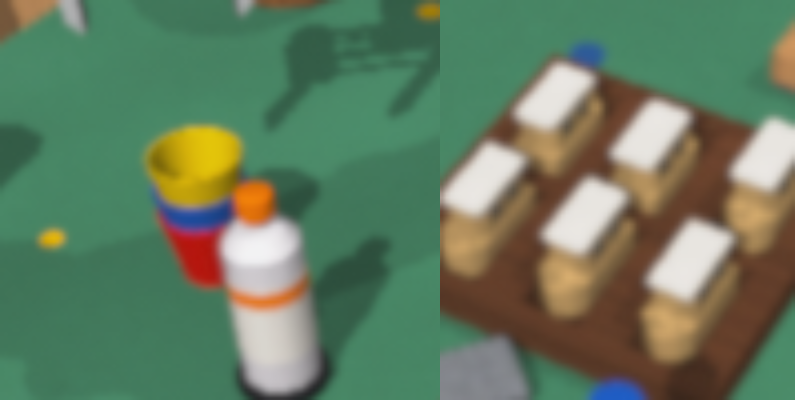

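The cups are nested red, blue, yellow (crop 195,210). All six roofs are at about 52 mm, so every boat is home. Next is the nozzle at (534.7, -268.5).

Run:
```python
from h import *
print(go(534.5,-268.5,190,np.pi/2+.7))
```

```text
(array([130.3, -41.4,  11.3]), array([ 0.004, -0.001, -0.   ]), 0.18)
```

>>> {"fn": "step_arm", "kwargs": {
  "series": [
    [[25, -8, 0, 0.004, 0, 0, 0.4], [30, -10, 0, 0, 0, 0, 0], [30, -10, 0, 0, 0, 0, 0], [30, -9, 5, 0, 0, 0, 0], [15, -4, 6, 0, 0, 0, 0], [0, 0, 0, 0, 0, 0, 0], [0, 0, 0, 0, 0, 0, 0], [0, 0, 0, 0, 0, 0, 0]]
  ]
}}

```text
t: 64.5
position: [532.6, -269.4, 187.8]
eef_rot: [-2.95, -1.073, 0.003]
wrist_force: [0.6, -0.7, -0.0]
gripper_width: 0.356
gripper_force: 0.0
```

Run:
```python
from h import *
print(go(534.5,-268.5,156,np.pi/2+.7))
```

```text
(array([ 2.1,  0.5, 31.8]), array([-0.003,  0.001, -0.002]), -0.02)
```

>>> {"fn": "step_arm", "kwargs": {
  "series": [
    [[2.1, 0.5, 0, -0.003, 0, 0, 0], [0, 0, 0, 0, 0, 0, 0], [0, 0, 0, 0, 0, 0, 0], [0, 0, 10, 0, 0, 0, 0], [0, 0, 11, 0, 0, 0, 0], [0, 0, 10, 0, 0, 0, 0], [0, 0, 0, 0, 0, 0, 0], [0, 0, 0, 0, 0, 0, 0]]
  ]
}}

```text
t: 65.3
position: [535.2, -267.1, 156.3]
eef_rot: [-2.951, -1.076, 0.002]
wrist_force: [0.6, -0.2, -0.5]
gripper_width: 0.002
gripper_force: 0.0
```

>>> {"fn": "step_arm", "kwargs": {
  "series": [
    [[0, 0, 4, 0, 0, 0, 0], [0, 0, 4, 0, 0, 0, 0], [0, 0, 2, 0, 0, 0, 0], [0, 0, 1, 0, 0, 0, 0]]
  ]
}}

```text
t: 65.7
position: [535.9, -267.3, 146.1]
eef_rot: [2.951, 1.077, 0.001]
wrist_force: [-4.2, 3.0, 21.0]
gripper_width: -0.001
gripper_force: 10.6
```

>>> {"fn": "step_arm", "kwargs": {
  "series": [
    [[0, 0, 0, 0, 0, 0, 0], [0, 0, 0, 0, 0, 0, 0], [0, 0, 0, 0, 0, 0, 0], [0, 0, 0, 0, 0, 0, 0], [0, 0, -15, 0, 0, 0, 0], [0, 0, -30, 0, 0, 0, 0], [0, 0, -30, 0, 0, 0, 0], [0, 0, 0, 0, 0, 0, 0]]
  ]
}}

```text
t: 66.5
position: [536.7, -268.0, 224.5]
eef_rot: [2.949, 1.076, 0.005]
wrist_force: [-0.1, -0.5, -0.5]
gripper_width: 0.006
gripper_force: 0.0
```

Run:
```python
from h import *
p,d=snap("top"); s,ds=snap("scene","s8")
for c,x in roofs(p,(290,165,375,245)): print(pose("top",x,52)[0].round(1))
cv2.imwrite("pics/g9.png",s[100:310,130:450][:,:,::-1].repeat(2,0).repeat(2,1))
```

```text
[522.4  11.5]
[ 536.7 -112.9]
[538.4 -52.3]
[ 608.7 -113.7]
[607.3 -52.7]
[606.6   9.3]
```

View pics/g9.png

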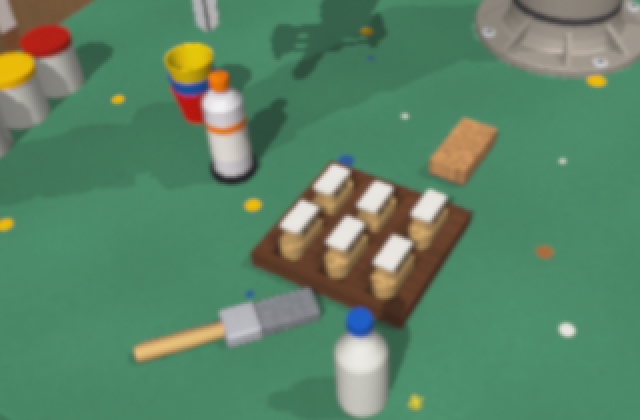

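The picture shows six boats in the rack (around 360,230), the cups in one stack (190,80), the nozzle cap back up (218,78) and the bystanders where they were.

```bash
python3 -c "
from bench import order; print(order.close_job())"
```

```text
the job is handed in; nothing more can be done
None
```

The job is handed in at about 67 s: all six boats are home in the rack, the cups are in one stack (red, blue, yellow), and the nozzle was then pressed fully down for about half a second and let spring back, with one hitch: an early wrong-way turn ran joints 3, 5 and 7 onto their range stops (joint 3 read 1.374 against 1.37).

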